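# Find the rattling non-return valve and set it in the reject cradle

## Task

One of the three sealed valves on the black mat has a broken spring, so its ball runs loose inside. Pick the valves up one by one and gently rock or shake each end to end to feel which one has the loose ball; seat that one in the red reject cradle, right way up and fully down on both saddles, and leave the other two lying right way up on the mat. Do not drop the valves or fling them about, seat the bad one with only light pressure (under 30 N), and leave the jar, bottle and cup alone.

Things in the scene. Friction and masses are not known exactly. Their poses are not given: they have to be found in the camera images.
- valve_a_center (a point): middle of a sealed valve: grey block with a blue rib on top, 44 mm wide and high, 96 mm long between square aluminium collars (50 x 50 x 14 mm), a brass stub (22 mm across, 12 mm long) beyond each; 148 mm long in all, 0.27 to 0.38 kg. Grip the grey block across its 44 mm. Lies on its collars, this point 25 mm above the surface; x along the length, y across, z up
- valve_b_center (a point): the same point of a second valve, alike outside. Inside each is a closed chamber with a 0.10 kg inner part: in two valves it is held fast in the middle, in one, any of the three, it is a loose 26 mm ball that rolls up to 35 mm either way along x
- valve_c_center (a point): the same point of the third valve. In the valve with the loose ball, tipping an end up (0.2 rad is plenty) or stopping short in a shake along x sends the ball to one end with a small knock and moves the balance by up to 0.034 N m about y; in the others nothing shifts (under 1 mm)
- cradle_seat (a point): middle of the reject cradle's seat, 20 mm above the table: the height of the two black rubber pads, 50 mm either side of the middle along x, on which a valve's collars rest (its centre is then 25 mm above this point). The valve lies along the cradle's x, either end first; z up. The pads are sprung: they give from 5 N on, 4 mm at 21 N, then are hard
- cradle: the cradle, fixed: red plate 150 x 90 mm, origin under its middle, axes as the seat's. At each pad two cheeks 54 mm apart (2 mm clearance each side) rise 28 mm above the seat, with flared lead-ins up to 40 mm; low end stops (12 mm high) leave 2.5 mm clearance at each end. Between the pads 80 mm are open for the fingers, at least 5 mm deeper than the seat
- mat_top (a point): black rubber mat, fixed, 210 mm along x, 320 mm along y, 4 mm thick. This point is the middle of its top; z up
- jar: clear glass jar, 56 mm wide, 52 mm high; bystander; origin at the centre of its underside
- bottle: small bottle with a white cap, 38 mm wide, 82 mm high; bystander; origin at the centre of its underside
- cup: small white cup with a blue lid, 60 mm wide, 56 mm high; bystander; origin at the centre of its underside

How it is judged:
By the outcome, as a careful person would: the job done as asked, in the order asked, and still so for the second after the job is handed in, with the robot touching nothing.
It also fails if it takes over 70 s, if anything falls off the work surface, if the arm or the gripper's body presses on something with over 40 N, if the wrist force passes 120 N, or if a joint passes its speed limit or range.

## Robot

A 6-joint arm with a two-finger parallel gripper is mounted at the origin on the work surface; the furniture and walls round the work are solid. World frame = base frame: x ahead of the robot, y to its left, z up, the work surface at z = 0. Lengths are in m, angles in rad, forces in N, time in s.
With the tool pointing down it reaches from about 0.375 to 0.975 m from the base axis. Payload 3.8 kg.
Tool frame: the origin (TCP) lies midway between the tips of the shut fingers; the grasp point (between the pads) lies 19 mm behind it; x points along the fingers, z is the direction in which the jaws open and shut, and the axes are right-handed (so a half turn about x gives the same grasp; the last joint's range is limited). The gripper opens to 85 mm and grips with 20 to 120 N. Pads are 22 mm wide; open, the fingers measure 114 mm over their backs; the gripper's body (76 mm by 85 mm) begins 54 mm behind the grasp point. The pads swing forward as they close: fully open they stand 13 mm farther back than shut.
Start: joints at [1.176, 0.264, 1.604, -0, 1.274, -0.037], TCP at [0.236, 0.632, 0.231] pointing down, gripper open.
Joint ranges: [-2.63, 2.63], [-0.94, 2.18], [0.31, 2.57], [-1.31, 4.45], [0, 2.66], [-2.55, 2.55]. Speed limits (rad/s): [2.57, 2.57, 3.14, 3.14, 3.14, 3.14].

## Interface

Orientations are given as a rotation vector (axis times angle).
In Python, from workcell import * gives the robot as it stands. The module is installed in compiled form; this text tells all that it offers.
- The arm moves only by the tool carry_out, never from a script. Its arguments are lists of equal length, an entry for each row: "offset": the shift along the tool's x, y, z in cm, a list of three; "delta_rot": the turn, a rotation vector about the tool's x, y, z in degrees, a list of three. A call has exactly 5 rows; each row shifts and turns the commanded pose from where the row before left it, along the tool's axes as they then stand; what a row does not reach is not made up. A row lasts 1/12 s, in which the tool goes at most 41.7 mm and 7.16 degrees, less where a joint would pass 70% of its speed; a pose out of reach is approached as far as the arm can. A call is refused whole if a number of a shift passes 4.17 or a number of a turn 7.16, either way. A call with a gripper value outside its range is refused whole. "fingers" is the opening, from -1 (shut) to 1 (fully open), set as the call begins (left out, the last holds). The fingers move at their own pace and stop on an object; "newtons" is the grip in N (left out, the last holds). Time passes only in rows, so rows that do not move let the fingers close, or fill a call up. It gives the time, the measured TCP pose, the force and the opening at its end, in the units of the state.
- read_state(): the state, without advancing time (a new reading comes with each control period).
- read_camera(name): name is "side" or "top"; returns (picture, depth): 384x512x3 uint8, red, green, blue; 384x512 float32, m along the optical axis (not along the pixel's ray), 0 where there is no reading.
- get_calibration(name): a dict with "fx", "fy", "cx", "cy" (pixels), "R" (3x3) and "t" (3): a world point X has camera coordinates R X + t. Camera axes: x right, y down, z forward; pixel columns grow to the right and rows downward; lengths in m; the calibration is good to about 2 mm. A picture is of the moment at which its call begins. get_calibration takes no time and is no camera call.
- finish_job(): hands the job in, once; it reports no verdict.
The state is a dict: "time": time; "q": joint angles; "joint_vel": joint speeds; "joint_torque": joint torques, N m; "tool_pos": TCP position; "tcp_rot": TCP orientation; "wrist_force": force on the tool from outside, world axes, zero at the start; "torque": the same for the moment, N m; "width": opening from 0.0 (shut) to 1.0 (fully open).
Only numpy, scipy, OpenCV 4.12 (cv2) and the standard library are available. Lean on these libraries where they do the work, as an engineer would, in place of code of your own. Each camera call takes 0.05 s, during which the arm holds its last target. There are 200 camera calls.

## Working session

There is one attempt and no reset: what is moved stays moved. The work goes in short steps, Python scripts to look and compute and a tool call to move; the robot and the scene stay as the last step left them, time stands still between calls to the robot, and variables do not carry over. Pictures are saved under pics/ and viewed, about 8 in all and at most 12, crops included, and the job is handed in when it is done.

Besides the shell and the picture viewer there is one more tool, called in YAML: its name, and indented under it one key for each argument. carry_out: Moves the arm, as the interface text tells. Its arguments: {"type":"object","properties":{"offset":{"type":"array"},"delta_rot":{"type":"array"},"fingers":{"type":"number"},"newtons":{"type":"number"}},"required":["offset","delta_rot"]}

```bash
mkdir -p pics
python3 - <<'E'
from workcell import *
import cv2,numpy as np
print(read_state())
for n in("side","top"):
    p,d=read_camera(n);cv2.imwrite(f"pics/{n}0.png",p[:,:,::-1]);np.savez(f"{n}0.npz",p=p,d=d)
    print(n,get_calibration(n))
a=cv2.imread("pics/side0.png");b=cv2.imread("pics/top0.png")
E
```

```text
{'time': 0.0, 'q': array([ 1.17610234e+00,  2.64769774e-01,  1.60540740e+00, -1.49835299e-05,
        1.27370833e+00, -3.69002822e-02]), 'joint_vel': array([ 0.00177496, -0.00107117, -0.00032664,  0.00044628,  0.00031463,
        0.00204867]), 'joint_torque': array([-4.20365159e-04, -5.15119958e+01, -3.67305779e+01, -2.57499937e-05,
        1.30614237e-02, -1.74215991e-06]), 'tool_pos': array([0.23610813, 0.63155672, 0.22993281]), 'tcp_rot': array([-0.94302236,  1.35945836,  0.94095893]), 'wrist_force': array([-0.3611173 , -0.60834873,  0.44001032]), 'torque': array([-1.86022764e-02, -2.31914673e-05, -1.46350338e-02]), 'width': 1.0051211382011664}
side {'fx': 461.0706233045568, 'fy': 461.0706233045568, 'cx': 258.0987505513418, 'cy': 187.06766205352952, 'R': array([[-8.50848155e-01, -5.25411236e-01,  6.70985770e-04],
       [-4.32286347e-01,  6.99315189e-01, -5.69286203e-01],
       [ 2.98640137e-01, -4.84666174e-01, -8.22139142e-01]]), 't': array([0.51151995, 0.32740958, 1.0327135 ])}
top {'fx': 479.8391217245331, 'fy': 479.8391217245331, 'cx': 255.56877665303972, 'cy': 191.6222075208989, 'R': array([[ 1.04842085e-01, -9.94488826e-01, -3.33852070e-04],
       [-9.73059820e-01, -1.02513648e-01, -2.06507962e-01],
       [ 2.05335636e-01,  2.19755833e-02, -9.78444863e-01]]), 't': array([-0.09499639,  0.60153568,  1.12944447])}
```

View pics/top0.png

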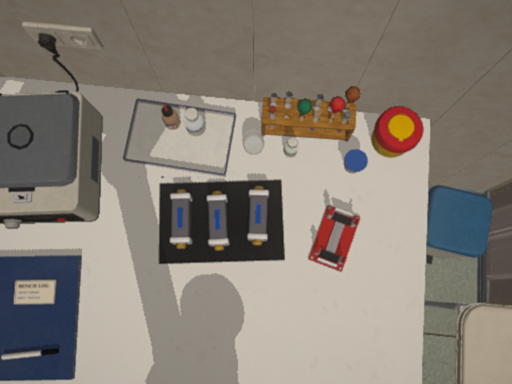

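View pics/side0.png

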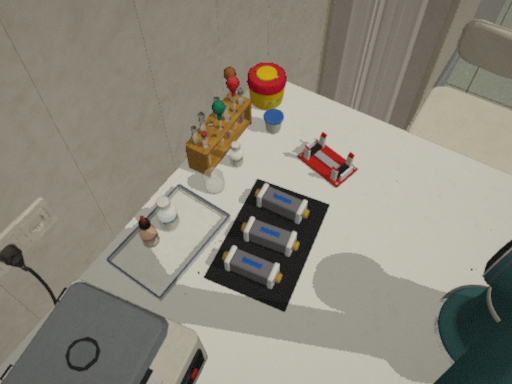

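The top view shows three valves with blue ribs up, at about (180,218), (218,220) and (258,214). The red cradle is at (335,238), and the bottle, jar and cup stand behind. The side view shows the same, with the valves at (252,266), (270,236) and (282,203) and the cradle at (327,160). The next script measures poses.

```bash
cat > h.py <<'E'
from workcell import *
import cv2,numpy as np
from scipy.spatial.transform import Rotation as Rn
C={n:get_calibration(n) for n in("side","top")}
def cloud(n,d):
    c=C[n];v,u=np.mgrid[:384,:512]
    P=np.stack([(u-c['cx'])/c['fx']*d,(v-c['cy'])/c['fy']*d,d],-1)
    return (P-c['t'])@c['R']
def onplane(n,uv,z):
    c=C[n];r=c['R'].T@np.array([(uv[0]-c['cx'])/c['fx'],(uv[1]-c['cy'])/c['fy'],1]);o=-c['R'].T@c['t']
    return o+r*(z-o[2])/r[2]
def tri(a,b):
    P=[np.array([[C[n]['fx'],0,C[n]['cx']],[0,C[n]['fy'],C[n]['cy']],[0,0,1]])@np.c_[C[n]['R'],C[n]['t']] for n in("top","side")]
    X=cv2.triangulatePoints(P[0],P[1],np.float64(a).reshape(2,1),np.float64(b).reshape(2,1))[:,0];return X[:3]/X[3]
def blobs(p,lo,hi,box,amin=25):
    h=cv2.cvtColor(p,cv2.COLOR_RGB2HSV);m=cv2.inRange(h,lo,hi);k=np.zeros_like(m);u0,v0,u1,v1=box;k[v0:v1,u0:u1]=m[v0:v1,u0:u1]
    n,l,s,c=cv2.connectedComponentsWithStats(k)
    return [(c[i],s[i,4],l==i) for i in range(1,n) if s[i,4]>amin]
BOX={"top":(160,175,290,265),"side":(210,180,330,300)}
E
python3 - <<'E'
from h import *
D={n:np.load(n+"0.npz") for n in C}
B={}
for n in C:
    W=cloud(n,D[n]['d'])
    B[n]=sorted(blobs(D[n]['p'],(105,120,40),(130,255,255),BOX[n]),key=lambda b:b[0][0])
    for c,a,m in B[n]:
        w=W[m];w=w[D[n]['d'][m]>0];w0=np.median(w,0)
        print(n,c.round(1),a,"depth",w0.round(4))
        # valve body points
        near=(np.hypot(*(W[...,:2]-w0[:2]).transpose(2,0,1))<.085)&(W[...,2]>.022)&(W[...,2]<.08)
        q=W[near][:,:2].astype(np.float32);r=cv2.minAreaRect(q);
        e=np.linalg.svd(w[:,:2]-w[:,:2].mean(0),full_matrices=False)[2][0]
        print("  rect",np.round(r[0],4),np.round(r[1],3),r[2],"rib yaw",np.degrees(np.arctan2(e[1],e[0])).round(1), "n",len(q))
    # red
    bx=(295,195,375,280) if n=="top" else (285,125,370,190)
    h=cv2.cvtColor(D[n]['p'],cv2.COLOR_RGB2HSV);m=(cv2.inRange(h,(0,120,50),(8,255,255))|cv2.inRange(h,(172,120,50),(180,255,255)))>0
    k=np.zeros_like(m);k[bx[1]:bx[3],bx[0]:bx[2]]=1;m&=k
    w=W[m];r=cv2.minAreaRect(w[:,:2].astype(np.float32));print(n,"red rect",r,"z pct",np.percentile(w[:,2],[5,25,50,75,95]).round(4))
    w2=w[w[:,2]<np.percentile(w[:,2],70)];print(cv2.minAreaRect(w2[:,:2].astype(np.float32)))
    mm=k&(W[...,2]>.04)&(W[...,2]<.09); print("cheek tops",len(W[mm]),W[mm].mean(0),cv2.minAreaRect(W[mm][:,:2].astype(np.float32)))
for i in range(3):
    print("tri",tri(B['top'][i][0],B['side'][i][0]).round(4))
for n in C:
    p=D[n]['p'];x=(290,190,380,280) if n=="top" else (280,120,370,190)
    cv2.imwrite(f"pics/c_{n}.png",cv2.resize(p[x[1]:x[3],x[0]:x[2],::-1],None,fx=6,fy=6,interpolation=cv2.INTER_CUBIC))
a=cv2.imread("pics/c_top.png");b=cv2.imread("pics/c_side.png");b=cv2.resize(b,(540,420));
E
```

```text
side [251.5 262.4] 91 depth [0.5259 0.1504 0.0522]
  rect [0.5295 0.1217] [0.149 0.111] 7.566605091094971 rib yaw -172.4 n 1618
side [269.7 231.5] 82 depth [0.5324 0.0576 0.0518]
  rect [0.5294 0.0588] [0.169 0.137] 72.6292953491211 rib yaw -171.1 n 1449
side [281.7 198.2] 66 depth [ 0.5557 -0.0423  0.0517]
  rect [ 0.5526 -0.011 ] [0.149 0.107] 4.096934795379639 rib yaw -176.3 n 1064
side red rect ((0.3711661100387573, 0.1026153564453125), (0.16487018764019012, 0.8839869499206543), 23.783729553222656) z pct [0.0042 0.0063 0.0077 0.0096 0.0564]
((0.5191584825515747, -0.2509021759033203), (0.11357694119215012, 0.14909005165100098), 76.60808563232422)
cheek tops 148 [ 0.52106768 -0.24354882  0.05115791] ((0.5210074782371521, -0.2403159737586975), (0.07781407982110977, 0.11827799677848816), 74.4378890991211)
top [179.5 217. ] 76 depth [0.5268 0.1494 0.0523]
  rect [0.5312 0.1194] [0.148 0.109] 8.15559196472168 rib yaw -171.8 n 1209
top [216.9 219.1] 92 depth [0.5309 0.057  0.0525]
  rect [0.5306 0.0576] [0.142 0.168] 31.263505935668945 rib yaw -171.2 n 1274
top [257.7 213. ] 88 depth [ 0.5579 -0.0423  0.0529]
  rect [ 0.5535 -0.0125] [0.149 0.109] 4.197340488433838 rib yaw -176.0 n 1038
top red rect ((0.45822930335998535, -0.1990203559398651), (0.1268053501844406, 0.3160347640514374), 55.71859359741211) z pct [0.0047 0.007  0.0088 0.0109 0.0582]
((0.52122962474823, -0.24144884943962097), (0.08769041299819946, 0.14636898040771484), 74.93834686279297)
cheek tops 140 [ 0.52057103 -0.2450523   0.05484074] ((0.5220478177070618, -0.24168813228607178), (0.07625814527273178, 0.11583016812801361), 75.03622436523438)
tri [0.5269 0.1499 0.0507]
tri [0.5319 0.0571 0.051 ]
tri [ 0.5568 -0.0423  0.0507]
```

View pics/c_top.png

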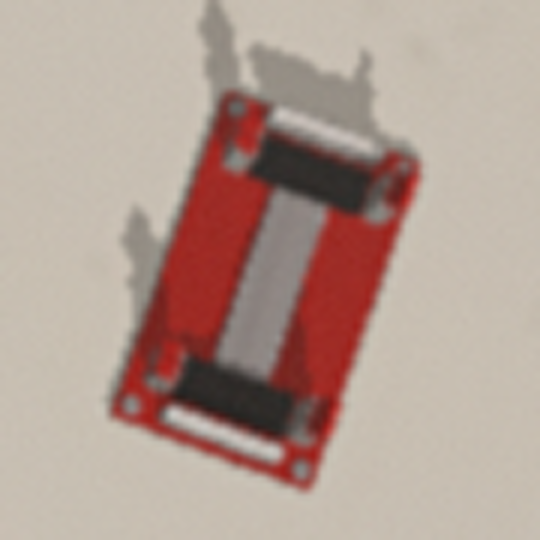

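View pics/c_side.png

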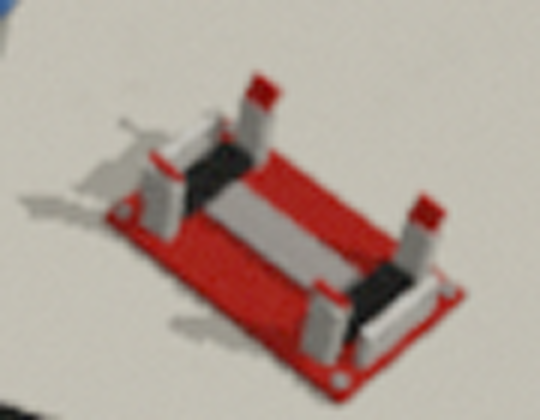

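```bash
cat >> h.py <<'E'
def plan(p,yaw,s=None):
    """tool-frame moves from the present pose to TCP p, tool down, jaws across an object whose x has this yaw (deg)"""
    s=s or read_state();R=Rn.from_rotvec(s['tcp_rot']);M=R.as_matrix();best=None
    for f in(0,180):
        a=np.radians(yaw+90+f);z=np.array([np.cos(a),np.sin(a),0]);x=np.array([0,0,-1.]);T=Rn.from_matrix(np.c_[x,np.cross(z,x),z])
        rv=(R.inv()*T).as_rotvec(degrees=True)
        if best is None or np.linalg.norm(rv)<np.linalg.norm(best[0]):best=(rv,T)
    d=np.array(p)-s['tool_pos']
    print("t",round(s['time'],2),"pos",s['tool_pos'].round(4),"q",s['q'].round(2),"w",round(s['width'],3),"F",s['wrist_force'].round(2),"M",s['torque'].round(3))
    print("turn deg",best[0].round(2),"shift cm before turn",(M.T@d*100).round(2),"after turn",(best[1].as_matrix().T@d*100).round(2))
E
python3 - <<'E'
from h import *
D={n:np.load(n+"0.npz") for n in C}
print(Rn.from_rotvec(read_state()['tcp_rot']).as_matrix().round(3))
plan([.527,.1497,.15],8)
# pads
P={}
for n,bx in(("top",(320,205,360,265)),("side",(300,135,350,180))):
    bl=sorted(blobs(D[n]['p'],(0,0,0),(180,255,75),bx,12),key=lambda b:-b[1]);W=cloud(n,D[n]['d'])
    for c,a,m in bl[:4]:print(n,c.round(1),a,"depth",np.median(W[m],0).round(4),"plane",onplane(n,c,.02).round(4))
    P[n]=bl
# plate corners from crop views
for n,cs in(("top",[(228,92),(420,165),(308,490),(112,412)]),("side",[(105,218),(225,120),(467,293),(345,402)])):
    o=(290,190) if n=="top" else (280,120)
    X=np.array([onplane(n,(o[0]+u/6-.4,o[1]+v/6-.4),.007) for u,v in cs]);print(n,"plate",X[:,:2].round(4).tolist(),X.mean(0).round(4))
    print([np.linalg.norm(X[i]-X[i-1]).round(3) for i in range(4)],cv2.minAreaRect(X[:,:2].astype(np.float32)))
E
```

```text
[[-0.001 -0.937  0.35 ]
 [-0.002  0.35   0.937]
 [-1.     0.    -0.002]]
t 0.1 pos [0.2361 0.6316 0.2301] q [ 1.18  0.26  1.61 -0.    1.27 -0.04] w 0.998 F [0.59 0.56 0.48] M [ 0.018 -0.013 -0.004]
turn deg [-28.5   -0.12  -0.03] shift cm before turn [  8.08 -44.12 -34.94] after turn [  8.01 -22.1  -51.77]
top [328.9 255.8] 147 depth [ 0.4731 -0.2307  0.0206] plane [ 0.4731 -0.2303  0.02  ]
top [341.6 218.7] 135 depth [ 0.57   -0.255   0.0202] plane [ 0.5701 -0.2556  0.02  ]
side [315.2 148.6] 73 depth [ 0.5687 -0.2571  0.0195] plane [ 0.5688 -0.2565  0.02  ]
side [342.1 168.7] 69 depth [ 0.4724 -0.2335  0.0199] plane [ 0.4725 -0.2322  0.02  ]
top plate [[0.6044, -0.2193], [0.5813, -0.3035], [0.4388, -0.2652], [0.4625, -0.1808]] [ 0.5217 -0.2422  0.007 ]
[np.float64(0.147), np.float64(0.087), np.float64(0.148), np.float64(0.088)] ((0.5215880274772644, -0.2422141134738922), (0.08765271306037903, 0.1478329449892044), 74.82415008544922)
side plate [[0.604, -0.2158], [0.5838, -0.2998], [0.4392, -0.2653], [0.4602, -0.1798]] [ 0.5218 -0.2402  0.007 ]
[np.float64(0.148), np.float64(0.086), np.float64(0.149), np.float64(0.088)] ((0.5219007730484009, -0.24028491973876953), (0.08804668486118317, 0.1486465185880661), 76.2200698852539)
```

carry_out:
  offset:
    - [0, -2.94, -2.33]
    - [0, -2.94, -2.33]
    - [0, -2.94, -2.33]
    - [0, -2.94, -2.33]
    - [0, -2.94, -2.33]
  delta_rot:
    - [0, 0, 0]
    - [0, 0, 0]
    - [0, 0, 0]
    - [0, 0, 0]
    - [0, 0, 0]
  fingers: 1
  newtons: 50

```text
time: 0.52
tool_pos: [0.3335, 0.4699, 0.2306]
tcp_rot: [-0.943, 1.358, 0.942]
wrist_force: [1.4, -0.4, 0.0]
width: 0.999
```

carry_out:
  offset:
    - [0, -2.94, -2.33]
    - [0, -2.94, -2.33]
    - [0, -2.94, -2.33]
    - [0, -2.94, -2.33]
    - [0, -2.94, -2.33]
  delta_rot:
    - [0, 0, 0]
    - [0, 0, 0]
    - [0, 0, 0]
    - [0, 0, 0]
    - [0, 0, 0]

```text
time: 0.93
tool_pos: [0.4304, 0.3092, 0.2309]
tcp_rot: [-0.942, 1.358, 0.942]
wrist_force: [0.8, 0.1, 0.2]
width: 0.999
```

carry_out:
  offset:
    - [0.5, -2.94, -2.33]
    - [0.5, -2.94, -2.33]
    - [0.5, -2.94, -2.33]
    - [0.5, -2.94, -2.33]
    - [0.5, -2.94, -2.33]
  delta_rot:
    - [0, 0, 0]
    - [0, 0, 0]
    - [0, 0, 0]
    - [0, 0, 0]
    - [0, 0, 0]

```text
time: 1.35
tool_pos: [0.5273, 0.1486, 0.2057]
tcp_rot: [-0.941, 1.358, 0.942]
wrist_force: [0.3, 0.5, -0.1]
width: 0.999
```

carry_out:
  offset:
    - [1, 0, 0]
    - [1.5, 0, 0]
    - [1.5, 0, 0]
    - [1.5, 0, 0]
    - [0, 0, 0]
  delta_rot:
    - [-7, 0, 0]
    - [-7, 0, 0]
    - [-7, 0, 0]
    - [-7, 0, 0]
    - [-0.5, 0, 0]

```text
time: 1.77
tool_pos: [0.5242, 0.1495, 0.1473]
tcp_rot: [-1.311, 1.145, 1.318]
wrist_force: [-1.7, -0.5, -0.4]
width: 0.998
```

Run:
```python
from h import *
plan([.527,.1497,.008],8)
```

```text
t 1.77 pos [0.5242 0.1495 0.1473] q [ 0.23  0.09  1.97  0.    1.09 -1.48] w 0.998 F [-1.67 -0.54 -0.36] M [ 0.038  0.023 -0.006]
turn deg [ 0.16 -0.04 -0.41] shift cm before turn [ 1.393e+01 -3.800e-01 -1.000e-02] after turn [13.93 -0.28 -0.02]
```

carry_out:
  offset:
    - [2.5, -0.3, 0]
    - [2.5, 0, 0]
    - [2.5, 0, 0]
    - [2.5, 0, 0]
    - [1.5, 0, 0]
  delta_rot:
    - [0, 0, 0]
    - [0, 0, 0]
    - [0, 0, 0]
    - [0, 0, 0]
    - [0, 0, 0]

```text
time: 2.18
tool_pos: [0.5286, 0.1506, 0.0342]
tcp_rot: [-1.308, 1.144, 1.311]
wrist_force: [-0.7, 0.0, -0.9]
width: 0.999
```

carry_out:
  offset:
    - [1, 0, 0]
    - [0.7, 0, 0]
    - [0.7, 0, 0]
    - [0, 0, 0]
    - [0, 0, 0]
  delta_rot:
    - [0, 0, 0]
    - [0, 0, 0]
    - [0, 0, 0]
    - [0, 0, 0]
    - [0, 0, 0]

```text
time: 2.6
tool_pos: [0.5306, 0.151, 0.0129]
tcp_rot: [-1.311, 1.139, 1.31]
wrist_force: [1.1, -0.3, 0.3]
width: 0.999
```

Run:
```python
from h import *
plan([.527,.1497,.008],8)
```

```text
t 2.6 pos [0.5306 0.151  0.0129] q [ 0.23  0.27  2.05 -0.    0.82 -1.48] w 0.999 F [ 1.08 -0.27  0.3 ] M [-0.084  0.    -0.034]
turn deg [-0.03  0.    0.05] shift cm before turn [ 0.49  0.37 -0.08] after turn [ 0.49  0.37 -0.08]
```

carry_out:
  offset:
    - [0.4, 0.35, -0.1]
    - [0, 0, 0]
    - [0, 0, 0]
    - [0, 0, 0]
    - [0, 0, 0]
  delta_rot:
    - [0, 0, 0]
    - [0, 0, 0]
    - [0, 0, 0]
    - [0, 0, 0]
    - [0, 0, 0]

```text
time: 3.02
tool_pos: [0.527, 0.1494, 0.0087]
tcp_rot: [-1.312, 1.139, 1.311]
wrist_force: [-0.9, 1.0, -1.0]
width: 0.997
```

carry_out:
  offset:
    - [0, 0, 0]
    - [0, 0, 0]
    - [0, 0, 0]
    - [0, 0, 0]
    - [0, 0, 0]
  delta_rot:
    - [0, 0, 0]
    - [0, 0, 0]
    - [0, 0, 0]
    - [0, 0, 0]
    - [0, 0, 0]
  fingers: -1
  newtons: 60

```text
time: 3.43
tool_pos: [0.5271, 0.1495, 0.0085]
tcp_rot: [-1.311, 1.139, 1.311]
wrist_force: [0.1, 0.8, 1.5]
width: 0.509
```

carry_out:
  offset:
    - [0, 0, 0]
    - [0, 0, 0]
    - [0, 0, 0]
    - [0, 0, 0]
    - [0, 0, 0]
  delta_rot:
    - [0, 0, 0]
    - [0, 0, 0]
    - [0, 0, 0]
    - [0, 0, 0]
    - [0, 0, 0]

```text
time: 3.85
tool_pos: [0.5271, 0.1495, 0.0085]
tcp_rot: [-1.311, 1.139, 1.311]
wrist_force: [0.1, 0.9, 2.7]
width: 0.506
```

Run:
```python
from h import *
plan([.527,.1497,.058],8)
```

```text
t 3.85 pos [0.5271 0.1495 0.0085] q [ 0.23  0.27  2.06  0.    0.81 -1.48] w 0.506 F [0.15 0.95 2.68] M [ 0.073  0.036 -0.029]
turn deg [-0.    0.01  0.04] shift cm before turn [-4.95  0.    0.02] after turn [-4.95  0.    0.02]
```

Add to h.py:
```python
def feel(tag,n=8):
    A=[];J=[]
    for _ in range(n):
        read_camera("top");s=read_state();R=Rn.from_rotvec(s['tcp_rot']).as_matrix()
        A.append(np.r_[R.T@s['torque'],s['wrist_force']]);J.append(s['joint_torque'])
    A=np.array(A);J=np.array(J)
    print(tag,"t",round(s['time'],2),"pos",s['tool_pos'].round(4),"tilt",np.degrees(np.arcsin(-R[2,1])).round(2),"w",round(s['width'],3))
    print("  tool moment",A[:,:3].mean(0).round(4),"+-",(A[:,:3].std(0)/n**.5).round(4),"Fz",A[:,5].mean().round(2),"jt",J.mean(0).round(4)[1:],"sd",J.std(0).round(4)[1:])
```

```text
(no output)
```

carry_out:
  offset:
    - [-0.5, 0, 0]
    - [-1.5, 0, 0]
    - [-2, 0, 0]
    - [-1.5, 0, 0]
    - [-0.5, 0, 0]
  delta_rot:
    - [0, 0, 0]
    - [0, 0, 0]
    - [0, 0, 0]
    - [0, 0, 0]
    - [0, 0, 0]

```text
time: 4.27
tool_pos: [0.5275, 0.1495, 0.07]
tcp_rot: [-1.312, 1.138, 1.31]
wrist_force: [1.5, 0.4, -2.0]
width: 0.506
```

carry_out:
  offset:
    - [0, 0, 0]
    - [0, 0, 0]
    - [0, 0, 0]
    - [0, 0, 0]
    - [0, 0, 0]
  delta_rot:
    - [0, 0, 4]
    - [0, 0, 4]
    - [0, 0, 4]
    - [0, 0, 0]
    - [0, 0, 0]

```text
time: 4.68
tool_pos: [0.5266, 0.1492, 0.0668]
tcp_rot: [-1.217, 1.306, 1.462]
wrist_force: [1.2, -0.5, -2.6]
width: 0.507
```

```bash
python3 -c "
from h import *
feel('A+')"
```

```text
A+ t 5.08 pos [0.5263 0.1493 0.0685] tilt -11.97 w 0.511
  tool moment [-0.0064  0.0069 -0.1406] +- [0.0078 0.014  0.0412] Fz -2.86 jt [-4.88920e+01 -3.14312e+01  7.91000e-02  1.23610e+00  2.00000e-04] sd [0.099  0.2664 0.0024 0.0249 0.0009]
```

carry_out:
  offset:
    - [0, 0, 0]
    - [0, 0, 0]
    - [0, 0, 0]
    - [0, 0, 0]
    - [0, 0, 0]
  delta_rot:
    - [0, 0, -5]
    - [0, 0, -5]
    - [0, 0, -5]
    - [0, 0, -5]
    - [0, 0, -4]

```text
time: 5.5
tool_pos: [0.5259, 0.1493, 0.0687]
tcp_rot: [-1.392, 0.97, 1.155]
wrist_force: [-0.1, 0.5, -3.2]
width: 0.504
```

```bash
python3 -c "
from h import *
feel('A-')"
```

```text
A- t 5.9 pos [0.5283 0.1496 0.069 ] tilt 12.04 w 0.509
  tool moment [-0.001   0.0188  0.1093] +- [0.005  0.0252 0.0477] Fz -2.41 jt [-3.65839e+01 -3.31650e+01 -1.30600e-01 -1.55820e+00  2.34000e-02] sd [0.9067 3.2898 0.0404 0.6541 0.0436]
```

carry_out:
  offset:
    - [0, 0, 0]
    - [0, 0, 0]
    - [0, 0, 0]
    - [0, 0, 0]
    - [0, 0, 0]
  delta_rot:
    - [0, 0, 4]
    - [0, 0, 4]
    - [0, 0, 4]
    - [0, 0, 0]
    - [0, 0, 0]

```text
time: 6.32
tool_pos: [0.5287, 0.1496, 0.0682]
tcp_rot: [-1.312, 1.139, 1.31]
wrist_force: [0.7, -0.4, -3.1]
width: 0.507
```

```bash
python3 -c "
from h import *
feel('A0');plan([.527,.1497,.0085],8)"
```

```text
A0 t 6.72 pos [0.5262 0.1493 0.0683] tilt 0.01 w 0.511
  tool moment [ 0.0039 -0.012   0.0461] +- [0.0078 0.0167 0.0469] Fz -3.13 jt [-4.24628e+01 -3.24522e+01 -3.90000e-03 -2.76000e-02  1.00000e-04] sd [0.0495 0.4039 0.0024 0.0347 0.0017]
t 6.72 pos [0.5262 0.1493 0.0683] q [ 0.23  0.18  2.03 -0.    0.93 -1.48] w 0.511 F [-0.59  0.06 -3.35] M [0.028 0.032 0.002]
turn deg [ 0.01 -0.    0.01] shift cm before turn [ 5.98 -0.09  0.02] after turn [ 5.98 -0.09  0.02]
```

Add to h.py:
```python
def feel2(tag,n=12):
    V=[]
    for _ in range(n):
        read_camera("top");s=read_state();R=Rn.from_rotvec(s['tcp_rot']).as_matrix()
        V.append([s['joint_torque'][4]*1e3,(R.T@s['torque'])[2]*1e3,np.degrees(np.arcsin(-R[2,1]))])
    V=np.array(V);print(tag,"t",round(s['time'],2),"J5",V[:,0].round().astype(int).tolist(),"Mz",V[:,1].round().astype(int).tolist(),"tilt",V[[0,n//2,-1],2].round(2),"means",V[n//3:].mean(0).round(1))
```

```text
(no output)
```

carry_out:
  offset:
    - [0, 0, 0]
    - [0, 0, 0]
    - [0, 0, 0]
    - [0, 0, 0]
    - [0, 0, 0]
  delta_rot:
    - [0, 0, 3]
    - [0, 0, 4]
    - [0, 0, 3]
    - [0, 0, 2]
    - [0, 0, 0]

```text
time: 7.13
tool_pos: [0.5281, 0.1495, 0.0682]
tcp_rot: [-1.217, 1.305, 1.461]
wrist_force: [-0.5, -0.3, -2.7]
width: 0.507
```

carry_out:
  offset:
    - [0, 0, 0]
    - [0, 0, 0]
    - [0, 0, 0]
    - [0, 0, 0]
    - [0, 0, 0]
  delta_rot:
    - [0, 0, 0]
    - [0, 0, 0]
    - [0, 0, 0]
    - [0, 0, 0]
    - [0, 0, 0]

```text
time: 7.55
tool_pos: [0.5263, 0.1494, 0.0685]
tcp_rot: [-1.217, 1.305, 1.461]
wrist_force: [1.0, 0.8, -2.5]
width: 0.506
```

```bash
python3 -c "
from h import *
feel2('A+')"
```

```text
A+ t 8.15 J5 [1265, 1267, 1269, 1269, 1269, 1268, 1269, 1270, 1270, 1269, 1268, 1268] Mz [-287, -36, 40, -62, -216, -345, -270, -28, 6, -112, -271, -370] tilt [-11.98 -11.99 -12.  ] means [1268.7 -200.8  -12. ]
```

carry_out:
  offset:
    - [0, 0, 0]
    - [0, 0, 0]
    - [0, 0, 0]
    - [0, 0, 0]
    - [0, 0, 0]
  delta_rot:
    - [0, 0, -4]
    - [0, 0, -6]
    - [0, 0, -6]
    - [0, 0, -5]
    - [0, 0, -3]

```text
time: 8.57
tool_pos: [0.5247, 0.149, 0.0679]
tcp_rot: [-1.391, 0.972, 1.156]
wrist_force: [-0.2, -0.9, -3.3]
width: 0.51
```

carry_out:
  offset:
    - [0, 0, 0]
    - [0, 0, 0]
    - [0, 0, 0]
    - [0, 0, 0]
    - [0, 0, 0]
  delta_rot:
    - [0, 0, 0]
    - [0, 0, 0]
    - [0, 0, 0]
    - [0, 0, 0]
    - [0, 0, 0]

```text
time: 8.98
tool_pos: [0.5281, 0.1496, 0.0687]
tcp_rot: [-1.39, 0.973, 1.157]
wrist_force: [-0.0, -0.6, -3.3]
width: 0.508
```

```bash
python3 -c "
from h import *
feel2('A-')"
```

```text
A- t 9.58 J5 [-1247, -1258, -1263, -1263, -1263, -1263, -1262, -1261, -1259, -1258, -1258, -1258] Mz [305, 119, -26, 133, 302, 319, 1, 6, 212, 406, 211, 8] tilt [12.01 11.98 12.  ] means [-1260.2   183.2    12. ]
```

carry_out:
  offset:
    - [0, 0, 0]
    - [0, 0, 0]
    - [0, 0, 0]
    - [0, 0, 0]
    - [0, 0, 0]
  delta_rot:
    - [0, 0, 3]
    - [0, 0, 4]
    - [0, 0, 3]
    - [0, 0, 2]
    - [0, 0, 0]

```text
time: 10.0
tool_pos: [0.5289, 0.1497, 0.0688]
tcp_rot: [-1.312, 1.139, 1.31]
wrist_force: [0.6, -0.3, -3.0]
width: 0.506
```

```bash
python3 -c "
from h import *
plan([.527,.1497,.0085],8)"
```

```text
t 10.0 pos [0.5289 0.1497 0.0688] q [ 0.23  0.19  2.02  0.    0.93 -1.48] w 0.506 F [ 0.55 -0.34 -2.97] M [0.022 0.136 0.077]
turn deg [-0.02  0.01  0.08] shift cm before turn [6.03 0.19 0.02] after turn [6.03 0.18 0.02]
```

```bash
cat >> h.py <<'E'
def j5(tag,n=6):
    V=[]
    for _ in range(n):
        read_camera("top");s=read_state();R=Rn.from_rotvec(s['tcp_rot']).as_matrix()
        V.append([s['joint_torque'][4]*1e3,np.degrees(np.arcsin(-R[2,1])),s['wrist_force'][2]])
    V=np.array(V);print(tag,"t",round(s['time'],2),"J5",V[:,0].round().astype(int).tolist(),"mean",V[2:,0].mean().round(1),"tilt",V[2:,1].mean().round(3),"Fz",V[:,2].mean().round(2))
E
python3 -c "
from h import *
j5('A0 after -')"
```

```text
A0 after - t 10.3 J5 [116, -22, -50, -41, -25, -8] mean -31.1 tilt -0.008 Fz -2.88
```

carry_out:
  offset:
    - [0, 0, 0]
    - [0, 0, 0]
    - [0, 0, 0]
    - [0, 0, 0]
    - [0, 0, 0]
  delta_rot:
    - [0, 0, 2]
    - [0, 0, 2]
    - [0, 0, 0]
    - [0, 0, 0]
    - [0, 0, 0]

```text
time: 10.72
tool_pos: [0.5263, 0.1493, 0.0681]
tcp_rot: [-1.282, 1.195, 1.362]
wrist_force: [-0.6, 0.2, -2.8]
width: 0.506
```

carry_out:
  offset:
    - [0, 0, 0]
    - [0, 0, 0]
    - [0, 0, 0]
    - [0, 0, 0]
    - [0, 0, 0]
  delta_rot:
    - [0, 0, 0]
    - [0, 0, 0]
    - [0, 0, 0]
    - [0, 0, 0]
    - [0, 0, 0]

```text
time: 11.13
tool_pos: [0.5266, 0.1494, 0.0683]
tcp_rot: [-1.282, 1.195, 1.362]
wrist_force: [0.1, 1.3, -2.5]
width: 0.505
```

```bash
python3 -c "
from h import *
j5('A+4')"
```

```text
A+4 t 11.43 J5 [442, 405, 397, 404, 405, 404] mean 402.7 tilt -3.999 Fz -3.25
```

carry_out:
  offset:
    - [0, 0, 0]
    - [0, 0, 0]
    - [0, 0, 0]
    - [0, 0, 0]
    - [0, 0, 0]
  delta_rot:
    - [0, 0, -2]
    - [0, 0, -2]
    - [0, 0, -2]
    - [0, 0, -2]
    - [0, 0, 0]

```text
time: 11.85
tool_pos: [0.525, 0.1491, 0.0678]
tcp_rot: [-1.339, 1.085, 1.261]
wrist_force: [-0.0, -0.1, -3.0]
width: 0.51
```

carry_out:
  offset:
    - [0, 0, 0]
    - [0, 0, 0]
    - [0, 0, 0]
    - [0, 0, 0]
    - [0, 0, 0]
  delta_rot:
    - [0, 0, 0]
    - [0, 0, 0]
    - [0, 0, 0]
    - [0, 0, 0]
    - [0, 0, 0]

```text
time: 12.27
tool_pos: [0.5271, 0.1494, 0.0683]
tcp_rot: [-1.339, 1.085, 1.26]
wrist_force: [0.1, 0.1, -3.0]
width: 0.51
```

```bash
python3 -c "
from h import *
j5('A-4')"
```

```text
A-4 t 12.57 J5 [-407, -406, -404, -400, -413, -398] mean -403.6 tilt 3.991 Fz -2.9
```

carry_out:
  offset:
    - [0, 0, 0]
    - [0, 0, 0]
    - [0, 0, 0]
    - [0, 0, 0]
    - [0, 0, 0]
  delta_rot:
    - [0, 0, 2]
    - [0, 0, 2]
    - [0, 0, 0]
    - [0, 0, 0]
    - [0, 0, 0]

```text
time: 12.98
tool_pos: [0.5265, 0.1493, 0.0681]
tcp_rot: [-1.312, 1.14, 1.311]
wrist_force: [0.2, -0.4, -2.8]
width: 0.506
```

```bash
python3 -c "
from h import *
plan([.527,.1497,.0085],8)"
```

```text
t 12.98 pos [0.5265 0.1493 0.0681] q [ 0.23  0.18  2.03 -0.    0.93 -1.48] w 0.506 F [ 0.17 -0.36 -2.83] M [-0.015 -0.219  0.054]
turn deg [ 0.   -0.01  0.02] shift cm before turn [ 5.96 -0.05  0.03] after turn [ 5.96 -0.05  0.03]
```

A's moments at ±4° and ±12° don't scale with the sine of the tilt. The excess is +123 mN·m, where a loose ball predicts about +135 and a fixed part 0. So A is the suspect. I'll put it back and test the others the same way.

carry_out:
  offset:
    - [1, 0, 0]
    - [1.7, 0, 0]
    - [1.7, 0, 0]
    - [1, 0, 0]
    - [0.4, 0, 0]
  delta_rot:
    - [0, 0, 0]
    - [0, 0, 0]
    - [0, 0, 0]
    - [0, 0, 0]
    - [0, 0, 0]

```text
time: 13.4
tool_pos: [0.5241, 0.1488, 0.0085]
tcp_rot: [-1.31, 1.144, 1.315]
wrist_force: [-13.3, -3.3, 32.7]
width: 0.51
```

carry_out:
  offset:
    - [0.15, 0, 0]
    - [0, 0, 0]
    - [0, 0, 0]
    - [0, 0, 0]
    - [0, 0, 0]
  delta_rot:
    - [0, 0, 0]
    - [0, 0, 0]
    - [0, 0, 0]
    - [0, 0, 0]
    - [0, 0, 0]

```text
time: 13.82
tool_pos: [0.527, 0.1494, 0.0089]
tcp_rot: [-1.312, 1.139, 1.311]
wrist_force: [0.5, -0.3, -3.1]
width: 0.505
```

carry_out:
  offset:
    - [0, 0, 0]
    - [0, 0, 0]
    - [0, 0, 0]
    - [0, 0, 0]
    - [0, 0, 0]
  delta_rot:
    - [0, 0, 0]
    - [0, 0, 0]
    - [0, 0, 0]
    - [0, 0, 0]
    - [0, 0, 0]
  fingers: 1

```text
time: 14.23
tool_pos: [0.527, 0.1494, 0.0091]
tcp_rot: [-1.312, 1.139, 1.311]
wrist_force: [-0.1, 1.0, 0.8]
width: 0.998
```

carry_out:
  offset:
    - [-1, 0, 0]
    - [-2, 0, 0]
    - [-3, 0, 0]
    - [-2, 0, 0]
    - [-1, 0, 0]
  delta_rot:
    - [0, 0, 0]
    - [0, 0, 0]
    - [0, 0, 0]
    - [0, 0, 0]
    - [0, 0, 0]

```text
time: 14.65
tool_pos: [0.529, 0.1499, 0.1028]
tcp_rot: [-1.313, 1.135, 1.307]
wrist_force: [0.1, 0.4, 1.0]
width: 1.002
```

Run:
```python
from h import *
plan([.5317,.057,.008],8.8)
```

```text
t 14.65 pos [0.529  0.1499 0.1028] q [ 0.23  0.14  2.   -0.    0.99 -1.48] w 1.002 F [0.11 0.41 1.03] M [-0.009 -0.061  0.042]
turn deg [-0.8   0.03  0.33] shift cm before turn [ 9.47  1.08 -9.25] after turn [ 9.48  1.16 -9.23]
```

carry_out:
  offset:
    - [0, 0.2, -1.5]
    - [0, 0.2, -2]
    - [0, 0.2, -2.5]
    - [0, 0.2, -2]
    - [0, 0.2, -1.25]
  delta_rot:
    - [-0.8, 0, 0]
    - [0, 0, 0]
    - [0, 0, 0]
    - [0, 0, 0]
    - [0, 0, 0]

```text
time: 15.07
tool_pos: [0.5306, 0.0548, 0.0987]
tcp_rot: [-1.321, 1.133, 1.321]
wrist_force: [-0.4, 1.3, 0.8]
width: 0.997
```

carry_out:
  offset:
    - [1.5, 0, 0]
    - [2, 0, 0]
    - [2, 0, 0]
    - [1.5, 0, 0]
    - [1, 0, 0]
  delta_rot:
    - [0, 0, 0]
    - [0, 0, 0]
    - [0, 0, 0]
    - [0, 0, 0]
    - [0, 0, 0]

```text
time: 15.48
tool_pos: [0.5292, 0.0564, 0.0168]
tcp_rot: [-1.32, 1.135, 1.324]
wrist_force: [-0.0, -0.1, -0.2]
width: 1.004
```

carry_out:
  offset:
    - [0, 0, 0]
    - [0, 0, 0]
    - [0, 0, 0]
    - [0, 0, 0]
    - [0, 0, 0]
  delta_rot:
    - [0, 0, 0]
    - [0, 0, 0]
    - [0, 0, 0]
    - [0, 0, 0]
    - [0, 0, 0]

```text
time: 15.9
tool_pos: [0.5319, 0.0566, 0.02]
tcp_rot: [-1.323, 1.131, 1.32]
wrist_force: [-0.1, -0.2, 0.5]
width: 0.997
```

Run:
```python
from h import *
plan([.5317,.057,.008],8.8)
```

```text
t 15.9 pos [0.5319 0.0566 0.02  ] q [ 0.06  0.23  2.08  0.    0.83 -1.67] w 0.997 F [-0.07 -0.15  0.47] M [ 0.017  0.057 -0.024]
turn deg [ 0.   -0.01  0.13] shift cm before turn [1.2  0.01 0.04] after turn [1.2  0.01 0.04]
```

carry_out:
  offset:
    - [0.3, 0, 0]
    - [0.4, 0, 0]
    - [0.3, 0, 0]
    - [0.15, 0, 0]
    - [0, 0, 0]
  delta_rot:
    - [0, 0, 0]
    - [0, 0, 0]
    - [0, 0, 0]
    - [0, 0, 0]
    - [0, 0, 0]

```text
time: 16.32
tool_pos: [0.5301, 0.0564, 0.0065]
tcp_rot: [-1.321, 1.134, 1.323]
wrist_force: [-0.1, 0.1, -0.3]
width: 1.001
```

carry_out:
  offset:
    - [0, 0, 0]
    - [0, 0, 0]
    - [0, 0, 0]
    - [0, 0, 0]
    - [0, 0, 0]
  delta_rot:
    - [0, 0, 0]
    - [0, 0, 0]
    - [0, 0, 0]
    - [0, 0, 0]
    - [0, 0, 0]
  fingers: -1
  newtons: 60

```text
time: 16.73
tool_pos: [0.5311, 0.0566, 0.0076]
tcp_rot: [-1.322, 1.132, 1.321]
wrist_force: [0.1, 0.9, 1.5]
width: 0.506
```

carry_out:
  offset:
    - [0, 0, 0]
    - [0, 0, 0]
    - [0, 0, 0]
    - [0, 0, 0]
    - [0, 0, 0]
  delta_rot:
    - [0, 0, 0]
    - [0, 0, 0]
    - [0, 0, 0]
    - [0, 0, 0]
    - [0, 0, 0]

```text
time: 17.15
tool_pos: [0.5311, 0.0565, 0.0076]
tcp_rot: [-1.322, 1.132, 1.321]
wrist_force: [-0.8, 2.3, 4.2]
width: 0.511
```

carry_out:
  offset:
    - [-0.5, 0, 0]
    - [-1.5, 0, 0]
    - [-2, 0, 0]
    - [-1.5, 0, 0]
    - [-0.5, 0, 0]
  delta_rot:
    - [0, 0, 0]
    - [0, 0, 0]
    - [0, 0, 0]
    - [0, 0, 0]
    - [0, 0, 0]

```text
time: 17.57
tool_pos: [0.5314, 0.0563, 0.0688]
tcp_rot: [-1.323, 1.131, 1.32]
wrist_force: [0.3, -0.1, -3.5]
width: 0.508
```

carry_out:
  offset:
    - [0, 0, 0]
    - [0, 0, 0]
    - [0, 0, 0]
    - [0, 0, 0]
    - [0, 0, 0]
  delta_rot:
    - [0, 0, 3]
    - [0, 0, 4]
    - [0, 0, 3]
    - [0, 0, 2]
    - [0, 0, 0]

```text
time: 17.98
tool_pos: [0.5311, 0.0564, 0.0658]
tcp_rot: [-1.227, 1.301, 1.473]
wrist_force: [0.8, 0.3, -4.0]
width: 0.509
```

carry_out:
  offset:
    - [0, 0, 0]
    - [0, 0, 0]
    - [0, 0, 0]
    - [0, 0, 0]
    - [0, 0, 0]
  delta_rot:
    - [0, 0, 0]
    - [0, 0, 0]
    - [0, 0, 0]
    - [0, 0, 0]
    - [0, 0, 0]

```text
time: 18.4
tool_pos: [0.5304, 0.0564, 0.0674]
tcp_rot: [-1.228, 1.299, 1.471]
wrist_force: [0.7, 0.8, -2.6]
width: 0.506
```

```bash
python3 -c "
from h import *
j5('B+12')"
```

```text
B+12 t 18.7 J5 [1334, 1335, 1335, 1335, 1335, 1335] mean 1335.3 tilt -11.976 Fz -3.45
```

carry_out:
  offset:
    - [0, 0, 0]
    - [0, 0, 0]
    - [0, 0, 0]
    - [0, 0, 0]
    - [0, 0, 0]
  delta_rot:
    - [0, 0, -3]
    - [0, 0, -3]
    - [0, 0, -2]
    - [0, 0, 0]
    - [0, 0, 0]

```text
time: 19.12
tool_pos: [0.5302, 0.0564, 0.0674]
tcp_rot: [-1.292, 1.189, 1.372]
wrist_force: [0.9, 0.2, -4.1]
width: 0.51
```

carry_out:
  offset:
    - [0, 0, 0]
    - [0, 0, 0]
    - [0, 0, 0]
    - [0, 0, 0]
    - [0, 0, 0]
  delta_rot:
    - [0, 0, 0]
    - [0, 0, 0]
    - [0, 0, 0]
    - [0, 0, 0]
    - [0, 0, 0]

```text
time: 19.53
tool_pos: [0.531, 0.0564, 0.0671]
tcp_rot: [-1.292, 1.188, 1.372]
wrist_force: [0.7, 0.4, -3.4]
width: 0.503
```

```bash
python3 -c "
from h import *
j5('B+4')"
```

```text
B+4 t 19.83 J5 [445, 445, 444, 445, 445, 445] mean 444.6 tilt -4.011 Fz -3.32
```

carry_out:
  offset:
    - [0, 0, 0]
    - [0, 0, 0]
    - [0, 0, 0]
    - [0, 0, 0]
    - [0, 0, 0]
  delta_rot:
    - [0, 0, -2]
    - [0, 0, -4]
    - [0, 0, -5]
    - [0, 0, -3]
    - [0, 0, -2]

```text
time: 20.25
tool_pos: [0.529, 0.0563, 0.0668]
tcp_rot: [-1.399, 0.965, 1.168]
wrist_force: [-0.8, -0.2, -3.9]
width: 0.505
```

carry_out:
  offset:
    - [0, 0, 0]
    - [0, 0, 0]
    - [0, 0, 0]
    - [0, 0, 0]
    - [0, 0, 0]
  delta_rot:
    - [0, 0, 0]
    - [0, 0, 0]
    - [0, 0, 0]
    - [0, 0, 0]
    - [0, 0, 0]

```text
time: 20.67
tool_pos: [0.5317, 0.0565, 0.0676]
tcp_rot: [-1.399, 0.965, 1.168]
wrist_force: [-0.1, -0.1, -2.6]
width: 0.507
```

```bash
python3 -c "
from h import *
j5('B-12')"
```

```text
B-12 t 20.97 J5 [-1328, -1334, -1337, -1337, -1337, -1337] mean -1336.9 tilt 11.984 Fz -3.17
```

carry_out:
  offset:
    - [0, 0, 0]
    - [0, 0, 0]
    - [0, 0, 0]
    - [0, 0, 0]
    - [0, 0, 0]
  delta_rot:
    - [0, 0, 3]
    - [0, 0, 3]
    - [0, 0, 2]
    - [0, 0, 0]
    - [0, 0, 0]

```text
time: 21.38
tool_pos: [0.5314, 0.0565, 0.0673]
tcp_rot: [-1.35, 1.076, 1.27]
wrist_force: [0.6, -0.1, -3.2]
width: 0.508
```

carry_out:
  offset:
    - [0, 0, 0]
    - [0, 0, 0]
    - [0, 0, 0]
    - [0, 0, 0]
    - [0, 0, 0]
  delta_rot:
    - [0, 0, 0]
    - [0, 0, 0]
    - [0, 0, 0]
    - [0, 0, 0]
    - [0, 0, 0]

```text
time: 21.8
tool_pos: [0.5305, 0.0564, 0.0673]
tcp_rot: [-1.349, 1.077, 1.27]
wrist_force: [0.5, -0.4, -1.8]
width: 0.504
```

```bash
python3 -c "
from h import *
j5('B-4')"
```

```text
B-4 t 22.1 J5 [-448, -448, -449, -449, -450, -450] mean -449.4 tilt 4.009 Fz -3.34
```

carry_out:
  offset:
    - [0, 0, 0]
    - [0, 0, 0]
    - [0, 0, 0]
    - [0, 0, 0]
    - [0, 0, 0]
  delta_rot:
    - [0, 0, 2]
    - [0, 0, 2]
    - [0, 0, 0]
    - [0, 0, 0]
    - [0, 0, 0]

```text
time: 22.52
tool_pos: [0.5306, 0.0564, 0.0671]
tcp_rot: [-1.322, 1.132, 1.321]
wrist_force: [-0.8, -0.0, -3.4]
width: 0.51
```

```bash
python3 -c "
from h import *
plan([.5317,.057,.0085],8.8)"
```

```text
t 22.52 pos [0.5306 0.0564 0.0671] q [ 0.06  0.16  2.06  0.    0.92 -1.67] w 0.51 F [-0.78 -0.02 -3.41] M [0.002 0.005 0.009]
turn deg [0.   0.   0.01] shift cm before turn [ 5.86 -0.12  0.04] after turn [ 5.86 -0.12  0.04]
```

B's excess is only 18 mN·m and its readings are steady, so its inner part is fixed. I'll set it down gently, then test C.

carry_out:
  offset:
    - [1, 0, 0]
    - [1.5, 0, 0]
    - [1.2, 0, 0]
    - [0.8, 0, 0]
    - [0.5, 0, 0]
  delta_rot:
    - [0, 0, 0]
    - [0, 0, 0]
    - [0, 0, 0]
    - [0, 0, 0]
    - [0, 0, 0]

```text
time: 22.93
tool_pos: [0.5291, 0.0563, 0.0152]
tcp_rot: [-1.32, 1.135, 1.324]
wrist_force: [-1.1, 0.3, -3.0]
width: 0.513
```

carry_out:
  offset:
    - [0.3, 0, 0]
    - [0.2, 0, 0]
    - [0.2, 0, 0]
    - [0.15, 0, 0]
    - [0.1, 0, 0]
  delta_rot:
    - [0, 0, 0]
    - [0, 0, 0]
    - [0, 0, 0]
    - [0, 0, 0]
    - [0, 0, 0]

```text
time: 23.35
tool_pos: [0.5312, 0.0565, 0.0081]
tcp_rot: [-1.322, 1.132, 1.321]
wrist_force: [0.5, 0.6, -3.3]
width: 0.505
```

carry_out:
  offset:
    - [0, 0, 0]
    - [0, 0, 0]
    - [0, 0, 0]
    - [0, 0, 0]
    - [0, 0, 0]
  delta_rot:
    - [0, 0, 0]
    - [0, 0, 0]
    - [0, 0, 0]
    - [0, 0, 0]
    - [0, 0, 0]
  fingers: 1

```text
time: 23.77
tool_pos: [0.5313, 0.0565, 0.0083]
tcp_rot: [-1.322, 1.132, 1.321]
wrist_force: [0.8, -0.2, 0.7]
width: 0.996
```

carry_out:
  offset:
    - [-1, 0, 0]
    - [-2, 0, 0]
    - [-3, 0, 0]
    - [-2, 0, 0]
    - [-1, 0, 0]
  delta_rot:
    - [0, 0, 0]
    - [0, 0, 0]
    - [0, 0, 0]
    - [0, 0, 0]
    - [0, 0, 0]

```text
time: 24.18
tool_pos: [0.5331, 0.0566, 0.1018]
tcp_rot: [-1.324, 1.128, 1.317]
wrist_force: [0.1, 0.1, -0.5]
width: 1.001
```

Run:
```python
from h import *
plan([.5567,-.0423,.008],4)
```

```text
t 24.18 pos [0.5331 0.0566 0.1018] q [ 0.06  0.12  2.03  0.    0.99 -1.67] w 1.001 F [ 0.13  0.06 -0.53] M [-0.012 -0.069 -0.033]
turn deg [ 4.8  -0.02  0.33] shift cm before turn [  9.39  -0.76 -10.13] after turn [  9.38  -1.66 -10.03]
```

carry_out:
  offset:
    - [0, 0, 0]
    - [0, -0.4, -2]
    - [0, -0.5, -3]
    - [0, -0.5, -3]
    - [0, -0.4, -2]
  delta_rot:
    - [4.8, 0, 0]
    - [0, 0, 0]
    - [0, 0, 0]
    - [0, 0, 0]
    - [0, 0, 0]

```text
time: 24.6
tool_pos: [0.5559, -0.0439, 0.0979]
tcp_rot: [-1.261, 1.176, 1.26]
wrist_force: [0.3, 0.6, 0.7]
width: 1.0
```

carry_out:
  offset:
    - [1.5, 0, 0]
    - [2, 0, 0]
    - [2, 0, 0]
    - [1.5, 0, 0]
    - [1, 0, 0]
  delta_rot:
    - [0, 0, 0]
    - [0, 0, 0]
    - [0, 0, 0]
    - [0, 0, 0]
    - [0, 0, 0]

```text
time: 25.02
tool_pos: [0.554, -0.042, 0.0158]
tcp_rot: [-1.258, 1.177, 1.263]
wrist_force: [-0.0, 0.9, -0.0]
width: 0.997
```

carry_out:
  offset:
    - [0, 0, 0]
    - [0, 0, 0]
    - [0, 0, 0]
    - [0, 0, 0]
    - [0, 0, 0]
  delta_rot:
    - [0, 0, 0]
    - [0, 0, 0]
    - [0, 0, 0]
    - [0, 0, 0]
    - [0, 0, 0]

```text
time: 25.43
tool_pos: [0.5568, -0.0421, 0.0191]
tcp_rot: [-1.262, 1.174, 1.259]
wrist_force: [-0.6, -0.5, 0.2]
width: 1.0
```

Run:
```python
from h import *
plan([.5567,-.0423,.008],4)
```

```text
t 25.43 pos [ 0.5568 -0.0421  0.0191] q [-0.12  0.27  2.03  0.    0.84 -1.76] w 1.0 F [-0.59 -0.51  0.17] M [ 0.006 -0.056  0.002]
turn deg [ 0.01 -0.02  0.13] shift cm before turn [ 1.11  0.01 -0.02] after turn [ 1.11  0.01 -0.02]
```

carry_out:
  offset:
    - [0.3, 0, 0]
    - [0.4, 0, 0]
    - [0.25, 0, 0]
    - [0.1, 0, 0]
    - [0, 0, 0]
  delta_rot:
    - [0, 0, 0]
    - [0, 0, 0]
    - [0, 0, 0]
    - [0, 0, 0]
    - [0, 0, 0]

```text
time: 25.85
tool_pos: [0.5551, -0.042, 0.0067]
tcp_rot: [-1.26, 1.176, 1.261]
wrist_force: [-0.2, 0.1, 0.4]
width: 1.002
```

carry_out:
  offset:
    - [0, 0, 0]
    - [0, 0, 0]
    - [0, 0, 0]
    - [0, 0, 0]
    - [0, 0, 0]
  delta_rot:
    - [0, 0, 0]
    - [0, 0, 0]
    - [0, 0, 0]
    - [0, 0, 0]
    - [0, 0, 0]
  fingers: -1
  newtons: 60

```text
time: 26.27
tool_pos: [0.5561, -0.0421, 0.0076]
tcp_rot: [-1.261, 1.175, 1.26]
wrist_force: [0.6, 0.6, 1.7]
width: 0.507
```

carry_out:
  offset:
    - [0, 0, 0]
    - [0, 0, 0]
    - [0, 0, 0]
    - [0, 0, 0]
    - [0, 0, 0]
  delta_rot:
    - [0, 0, 0]
    - [0, 0, 0]
    - [0, 0, 0]
    - [0, 0, 0]
    - [0, 0, 0]

```text
time: 26.68
tool_pos: [0.5561, -0.0421, 0.0076]
tcp_rot: [-1.261, 1.175, 1.26]
wrist_force: [-0.2, 0.1, 3.2]
width: 0.505
```

carry_out:
  offset:
    - [-0.5, 0, 0]
    - [-1.5, 0, 0]
    - [-2, 0, 0]
    - [-1.5, 0, 0]
    - [-0.5, 0, 0]
  delta_rot:
    - [0, 0, 0]
    - [0, 0, 0]
    - [0, 0, 0]
    - [0, 0, 0]
    - [0, 0, 0]

```text
time: 27.1
tool_pos: [0.5566, -0.0422, 0.0692]
tcp_rot: [-1.262, 1.174, 1.259]
wrist_force: [1.3, -1.0, -2.6]
width: 0.51
```

carry_out:
  offset:
    - [0, 0, 0]
    - [0, 0, 0]
    - [0, 0, 0]
    - [0, 0, 0]
    - [0, 0, 0]
  delta_rot:
    - [0, 0, 3]
    - [0, 0, 4]
    - [0, 0, 3]
    - [0, 0, 2]
    - [0, 0, 0]

```text
time: 27.52
tool_pos: [0.5561, -0.042, 0.0659]
tcp_rot: [-1.159, 1.336, 1.414]
wrist_force: [0.7, 0.1, -3.1]
width: 0.508
```

carry_out:
  offset:
    - [0, 0, 0]
    - [0, 0, 0]
    - [0, 0, 0]
    - [0, 0, 0]
    - [0, 0, 0]
  delta_rot:
    - [0, 0, 0]
    - [0, 0, 0]
    - [0, 0, 0]
    - [0, 0, 0]
    - [0, 0, 0]

```text
time: 27.93
tool_pos: [0.5553, -0.0421, 0.0674]
tcp_rot: [-1.16, 1.334, 1.412]
wrist_force: [-0.8, 0.7, -2.9]
width: 0.506
```

```bash
python3 -c "
from h import *
j5('C+12')"
```

```text
C+12 t 28.23 J5 [1280, 1281, 1282, 1282, 1282, 1282] mean 1281.9 tilt -11.979 Fz -2.73
```

carry_out:
  offset:
    - [0, 0, 0]
    - [0, 0, 0]
    - [0, 0, 0]
    - [0, 0, 0]
    - [0, 0, 0]
  delta_rot:
    - [0, 0, -3]
    - [0, 0, -3]
    - [0, 0, -2]
    - [0, 0, 0]
    - [0, 0, 0]

```text
time: 28.65
tool_pos: [0.5552, -0.0421, 0.0674]
tcp_rot: [-1.228, 1.229, 1.312]
wrist_force: [0.2, -0.0, -2.3]
width: 0.506
```

carry_out:
  offset:
    - [0, 0, 0]
    - [0, 0, 0]
    - [0, 0, 0]
    - [0, 0, 0]
    - [0, 0, 0]
  delta_rot:
    - [0, 0, 0]
    - [0, 0, 0]
    - [0, 0, 0]
    - [0, 0, 0]
    - [0, 0, 0]

```text
time: 29.07
tool_pos: [0.5559, -0.042, 0.0672]
tcp_rot: [-1.228, 1.229, 1.312]
wrist_force: [-0.5, 0.8, -3.2]
width: 0.51
```

```bash
python3 -c "
from h import *
j5('C+4')"
```

```text
C+4 t 29.37 J5 [429, 429, 429, 428, 429, 429] mean 428.6 tilt -4.01 Fz -2.84
```

carry_out:
  offset:
    - [0, 0, 0]
    - [0, 0, 0]
    - [0, 0, 0]
    - [0, 0, 0]
    - [0, 0, 0]
  delta_rot:
    - [0, 0, -2]
    - [0, 0, -4]
    - [0, 0, -5]
    - [0, 0, -3]
    - [0, 0, -2]

```text
time: 29.78
tool_pos: [0.554, -0.042, 0.0668]
tcp_rot: [-1.346, 1.014, 1.105]
wrist_force: [-0.6, 0.4, -2.4]
width: 0.51
```

carry_out:
  offset:
    - [0, 0, 0]
    - [0, 0, 0]
    - [0, 0, 0]
    - [0, 0, 0]
    - [0, 0, 0]
  delta_rot:
    - [0, 0, 0]
    - [0, 0, 0]
    - [0, 0, 0]
    - [0, 0, 0]
    - [0, 0, 0]

```text
time: 30.2
tool_pos: [0.5566, -0.0421, 0.0676]
tcp_rot: [-1.346, 1.014, 1.106]
wrist_force: [0.5, -0.4, -2.9]
width: 0.507
```

```bash
python3 -c "
from h import *
j5('C-12')"
```

```text
C-12 t 30.5 J5 [-1243, -1248, -1251, -1252, -1251, -1251] mean -1251.1 tilt 11.986 Fz -2.64
```

carry_out:
  offset:
    - [0, 0, 0]
    - [0, 0, 0]
    - [0, 0, 0]
    - [0, 0, 0]
    - [0, 0, 0]
  delta_rot:
    - [0, 0, 3]
    - [0, 0, 3]
    - [0, 0, 2]
    - [0, 0, 0]
    - [0, 0, 0]

```text
time: 30.92
tool_pos: [0.5563, -0.042, 0.0672]
tcp_rot: [-1.291, 1.121, 1.209]
wrist_force: [-0.6, -0.3, -2.6]
width: 0.507
```

carry_out:
  offset:
    - [0, 0, 0]
    - [0, 0, 0]
    - [0, 0, 0]
    - [0, 0, 0]
    - [0, 0, 0]
  delta_rot:
    - [0, 0, 0]
    - [0, 0, 0]
    - [0, 0, 0]
    - [0, 0, 0]
    - [0, 0, 0]

```text
time: 31.33
tool_pos: [0.5554, -0.0421, 0.0673]
tcp_rot: [-1.291, 1.122, 1.209]
wrist_force: [-0.2, 0.1, -3.0]
width: 0.507
```

```bash
python3 -c "
from h import *
j5('C-4')"
```

```text
C-4 t 31.63 J5 [-420, -421, -421, -422, -422, -423] mean -421.9 tilt 4.01 Fz -2.83
```

carry_out:
  offset:
    - [0, 0, 0]
    - [0, 0, 0]
    - [0, 0, 0]
    - [0, 0, 0]
    - [0, 0, 0]
  delta_rot:
    - [0, 0, 2]
    - [0, 0, 2]
    - [0, 0, 0]
    - [0, 0, 0]
    - [0, 0, 0]

```text
time: 32.05
tool_pos: [0.5555, -0.042, 0.0671]
tcp_rot: [-1.261, 1.175, 1.26]
wrist_force: [-0.2, -0.0, -3.1]
width: 0.509
```

```bash
python3 -c "
from h import *
plan([.5567,-.0423,.0085],4)"
```

```text
t 32.05 pos [ 0.5555 -0.042   0.0671] q [-0.12  0.2   2.01  0.    0.93 -1.76] w 0.509 F [-0.16 -0.01 -3.08] M [-0.007 -0.018 -0.009]
turn deg [0.01 0.01 0.02] shift cm before turn [ 5.86 -0.11 -0.04] after turn [ 5.86 -0.11 -0.04]
```

C's excess is 9 mN·m, so it is fixed too, and A (excess 123) is the bad valve. I'll set C down and go back to A.

carry_out:
  offset:
    - [1, 0, 0]
    - [1.5, 0, 0]
    - [1.2, 0, 0]
    - [0.8, 0, 0]
    - [0.5, 0, 0]
  delta_rot:
    - [0, 0, 0]
    - [0, 0, 0]
    - [0, 0, 0]
    - [0, 0, 0]
    - [0, 0, 0]

```text
time: 32.47
tool_pos: [0.554, -0.0419, 0.0152]
tcp_rot: [-1.259, 1.177, 1.263]
wrist_force: [0.0, -0.5, -2.5]
width: 0.507
```

carry_out:
  offset:
    - [0.3, 0, 0]
    - [0.2, 0, 0]
    - [0.2, 0, 0]
    - [0.15, 0, 0]
    - [0.1, 0, 0]
  delta_rot:
    - [0, 0, 0]
    - [0, 0, 0]
    - [0, 0, 0]
    - [0, 0, 0]
    - [0, 0, 0]

```text
time: 32.88
tool_pos: [0.5562, -0.0421, 0.0081]
tcp_rot: [-1.261, 1.175, 1.26]
wrist_force: [0.4, 0.2, -1.6]
width: 0.509
```

carry_out:
  offset:
    - [0, 0, 0]
    - [0, 0, 0]
    - [0, 0, 0]
    - [0, 0, 0]
    - [0, 0, 0]
  delta_rot:
    - [0, 0, 0]
    - [0, 0, 0]
    - [0, 0, 0]
    - [0, 0, 0]
    - [0, 0, 0]
  fingers: 1

```text
time: 33.3
tool_pos: [0.5561, -0.0421, 0.0083]
tcp_rot: [-1.261, 1.175, 1.26]
wrist_force: [0.8, -0.1, 0.3]
width: 1.0
```

carry_out:
  offset:
    - [-1, 0, 0]
    - [-2, 0, 0]
    - [-3, 0, 0]
    - [-2, 0, 0]
    - [-1, 0, 0]
  delta_rot:
    - [0, 0, 0]
    - [0, 0, 0]
    - [0, 0, 0]
    - [0, 0, 0]
    - [0, 0, 0]

```text
time: 33.72
tool_pos: [0.5581, -0.0423, 0.1019]
tcp_rot: [-1.264, 1.172, 1.256]
wrist_force: [-0.2, -1.2, 0.6]
width: 1.001
```

Run:
```python
from h import *
plan([.527,.1494,.0085],8)
D={n:read_camera(n) for n in C}
for n in C:
    for c,a,m in sorted(blobs(D[n][0],(105,120,40),(130,255,255),BOX[n]),key=lambda b:b[0][0]):
        W=cloud(n,D[n][1])[m];W=W[D[n][1][m]>0];e=np.linalg.svd(W[:,:2]-W[:,:2].mean(0),full_matrices=False)[2][0]
        print(n,c.round(1),a,np.median(W,0).round(4),np.degrees(np.arctan2(*e[1::-1])).round(1)%180)
```

```text
t 33.72 pos [ 0.5581 -0.0423  0.1019] q [-0.12  0.16  1.98 -0.    0.99 -1.76] w 1.001 F [-0.2  -1.23  0.55] M [0.044 0.005 0.047]
turn deg [-4.   -0.08  0.33] shift cm before turn [ 9.31  1.82 19.36] after turn [ 9.34  0.41 19.42]
side [251.5 262. ] 90 [0.5265 0.15   0.0519] 7.400000000000006
side [269.7 231.3] 78 [0.5324 0.0569 0.0521] 8.0
side [284.5 199.3] 46 [ 0.5472 -0.0427  0.0516] 2.9000000000000057
top [179.9 216.7] 92 [0.5274 0.1485 0.0526] 7.0
top [257.5 219.5] 32 [ 0.5405 -0.0433  0.0525] 5.400000000000006
```

carry_out:
  offset:
    - [0, 0, 0]
    - [0, 0, 2.5]
    - [0, 0, 3.5]
    - [0, 0, 3.5]
    - [0, 0, 3.5]
  delta_rot:
    - [-4, 0, 0]
    - [0, 0, 0]
    - [0, 0, 0]
    - [0, 0, 0]
    - [0, 0, 0]

```text
time: 34.23
tool_pos: [0.5359, 0.0874, 0.0959]
tcp_rot: [-1.309, 1.143, 1.313]
wrist_force: [0.3, -0.1, 0.2]
width: 1.003
```

carry_out:
  offset:
    - [0, 0.2, 3.4]
    - [0, 0, 2]
    - [0, 0, 1]
    - [1, 0, 0]
    - [1.5, 0, 0]
  delta_rot:
    - [0, 0, 0]
    - [0, 0, 0]
    - [0, 0, 0]
    - [0, 0, 0]
    - [0, 0, 0]

```text
time: 34.65
tool_pos: [0.5277, 0.1499, 0.0728]
tcp_rot: [-1.314, 1.138, 1.311]
wrist_force: [-0.8, -0.3, -0.4]
width: 0.999
```

carry_out:
  offset:
    - [2, 0, 0]
    - [1.5, 0, 0]
    - [1, 0, 0]
    - [0.5, 0, 0]
    - [0, 0, 0]
  delta_rot:
    - [0, 0, 0]
    - [0, 0, 0]
    - [0, 0, 0]
    - [0, 0, 0]
    - [0, 0, 0]

```text
time: 35.07
tool_pos: [0.5254, 0.1484, 0.0207]
tcp_rot: [-1.31, 1.144, 1.313]
wrist_force: [0.6, 0.0, 0.5]
width: 1.001
```

carry_out:
  offset:
    - [0, 0, 0]
    - [0, 0, 0]
    - [0, 0, 0]
    - [0, 0, 0]
    - [0, 0, 0]
  delta_rot:
    - [0, 0, 0]
    - [0, 0, 0]
    - [0, 0, 0]
    - [0, 0, 0]
    - [0, 0, 0]

```text
time: 35.48
tool_pos: [0.5273, 0.1499, 0.0236]
tcp_rot: [-1.312, 1.139, 1.31]
wrist_force: [0.2, 0.1, -0.4]
width: 0.999
```

Run:
```python
from h import *
plan([.527,.1494,.0085],8)
```

```text
t 35.48 pos [0.5273 0.1499 0.0236] q [ 0.23  0.25  2.05 -0.    0.84 -1.48] w 0.999 F [ 0.25  0.14 -0.39] M [ 0.048  0.066 -0.011]
turn deg [0.01 0.01 0.09] shift cm before turn [ 1.51  0.04 -0.05] after turn [ 1.51  0.04 -0.05]
```

carry_out:
  offset:
    - [0.5, 0, 0]
    - [0.5, 0, 0]
    - [0.3, 0, 0]
    - [0.2, 0, 0]
    - [0, 0, 0]
  delta_rot:
    - [0, 0, 0]
    - [0, 0, 0]
    - [0, 0, 0]
    - [0, 0, 0]
    - [0, 0, 0]

```text
time: 35.9
tool_pos: [0.5259, 0.1496, 0.0068]
tcp_rot: [-1.311, 1.141, 1.313]
wrist_force: [1.3, 0.3, 0.3]
width: 1.0
```

carry_out:
  offset:
    - [0, 0, 0]
    - [0, 0, 0]
    - [0, 0, 0]
    - [0, 0, 0]
    - [0, 0, 0]
  delta_rot:
    - [0, 0, 0]
    - [0, 0, 0]
    - [0, 0, 0]
    - [0, 0, 0]
    - [0, 0, 0]
  fingers: -1
  newtons: 60

```text
time: 36.32
tool_pos: [0.5272, 0.1498, 0.0082]
tcp_rot: [-1.312, 1.139, 1.311]
wrist_force: [-0.6, -0.0, 0.3]
width: 0.502
```

carry_out:
  offset:
    - [0, 0, 0]
    - [0, 0, 0]
    - [0, 0, 0]
    - [0, 0, 0]
    - [0, 0, 0]
  delta_rot:
    - [0, 0, 0]
    - [0, 0, 0]
    - [0, 0, 0]
    - [0, 0, 0]
    - [0, 0, 0]

```text
time: 36.73
tool_pos: [0.5272, 0.1498, 0.0082]
tcp_rot: [-1.312, 1.139, 1.311]
wrist_force: [0.2, -0.8, 3.8]
width: 0.503
```

carry_out:
  offset:
    - [-1, 0, 0]
    - [-2, 0, 0]
    - [-3, 0, 0]
    - [-2.5, 0, 0]
    - [-1, 0, 0]
  delta_rot:
    - [0, 0, 0]
    - [0, 0, 0]
    - [0, 0, 0]
    - [0, 0, 0]
    - [0, 0, 0]

```text
time: 37.15
tool_pos: [0.5282, 0.1503, 0.1062]
tcp_rot: [-1.313, 1.136, 1.309]
wrist_force: [1.3, -0.3, -1.4]
width: 0.508
```

Run:
```python
from h import *
plan([.5213,-.2425,.1],-14.5)
```

```text
t 37.15 pos [0.5282 0.1503 0.1062] q [ 0.23  0.14  2.    0.    1.   -1.48] w 0.508 F [ 1.33 -0.3  -1.4 ] M [ 0.049 -0.089 -0.01 ]
turn deg [22.5   0.08  0.23] shift cm before turn [  0.57   6.15 -38.8 ] after turn [  0.62  -9.17 -38.2 ]
```

carry_out:
  offset:
    - [0, 0.2, -1.5]
    - [0, 0.4, -2.5]
    - [0, 0.5, -3]
    - [0, 0.5, -3]
    - [0, 0.5, -3]
  delta_rot:
    - [0, 0, 0]
    - [0, 0, 0]
    - [0, 0, 0]
    - [0, 0, 0]
    - [0, 0, 0]

```text
time: 37.57
tool_pos: [0.5225, 0.0172, 0.1016]
tcp_rot: [-1.311, 1.141, 1.314]
wrist_force: [0.6, 0.1, -2.8]
width: 0.505
```

carry_out:
  offset:
    - [0, 0.5, -3]
    - [0, 0.5, -3]
    - [0, 0.5, -3]
    - [0, 0.5, -3]
    - [0, 0.5, -3]
  delta_rot:
    - [0, 0, 0]
    - [0, 0, 0]
    - [0, 0, 0]
    - [0, 0, 0]
    - [0, 0, 0]

```text
time: 37.98
tool_pos: [0.5186, -0.1349, 0.1016]
tcp_rot: [-1.309, 1.141, 1.313]
wrist_force: [1.3, -1.1, -2.5]
width: 0.51
```

carry_out:
  offset:
    - [0, 0.5, -3]
    - [0, 0.5, -3]
    - [0, 0.4, -2.3]
    - [0, 0.25, -1.5]
    - [0, 0, 0]
  delta_rot:
    - [0, 0, 0]
    - [0, 0, 0]
    - [0, 0, 0]
    - [0, 0, 0]
    - [0, 0, 0]

```text
time: 38.4
tool_pos: [0.5167, -0.2357, 0.102]
tcp_rot: [-1.309, 1.142, 1.31]
wrist_force: [0.1, -0.1, -3.1]
width: 0.505
```

carry_out:
  offset:
    - [0, 0, 0]
    - [0, 0, 0]
    - [0, 0, 0]
    - [0, 0, 0]
    - [0, 0, 0]
  delta_rot:
    - [4, 0, 0]
    - [6, 0, 0]
    - [6, 0, 0]
    - [4.5, 0, 0]
    - [2, 0, 0]

```text
time: 38.82
tool_pos: [0.5168, -0.2316, 0.1019]
tcp_rot: [-1.017, 1.32, 1.02]
wrist_force: [0.7, 0.0, -2.9]
width: 0.508
```

carry_out:
  offset:
    - [0, 0, 0]
    - [0, 0, 0]
    - [0, 0, 0]
    - [0, 0, 0]
    - [0, 0, 0]
  delta_rot:
    - [0, 0, 0]
    - [0, 0, 0]
    - [0, 0, 0]
    - [0, 0, 0]
    - [0, 0, 0]

```text
time: 39.23
tool_pos: [0.5174, -0.233, 0.1027]
tcp_rot: [-1.021, 1.318, 1.021]
wrist_force: [-0.2, -0.2, -3.3]
width: 0.511
```

Run:
```python
from h import *
plan([.5213,-.2425,.1],-14.5)
for n in C:
    p,d=read_camera(n);np.savez(n+"1.npz",p=p,d=d);cv2.imwrite(f"pics/{n}1.png",p[:,:,::-1])
a=cv2.imread("pics/top1.png")[160:300,270:430];b=cv2.imread("pics/side1.png")[80:220,250:410]
cv2.imwrite("pics/m1.png",cv2.resize(np.vstack([a,b]),None,fx=2.1,fy=2.1,interpolation=cv2.INTER_CUBIC))
c2=np.hstack([a,b]);cv2.imwrite("pics/m1.png",cv2.resize(c2,None,fx=2.5,fy=2.5,interpolation=cv2.INTER_CUBIC))
```

```text
t 39.23 pos [ 0.5174 -0.233   0.1027] q [-0.47  0.18  1.96  0.    1.   -1.79] w 0.511 F [-0.22 -0.2  -3.25] M [-0.04  -0.    -0.026]
turn deg [ 0.04  0.01 -0.01] shift cm before turn [ 0.27 -0.62 -0.83] after turn [ 0.27 -0.62 -0.83]
```

View pics/m1.png

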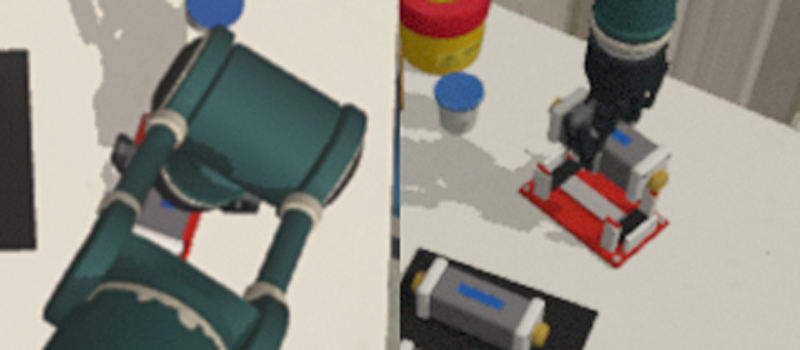

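The side view (right half) shows the valve held upright and level, rib up, above the cradle. Both ends are visible, so I can measure where it sits in the hand.

Run:
```python
from h import *
s=read_state();tp=s['tool_pos'];D=np.load("side1.npz");p,d=D['p'],D['d'];W=cloud("side",d)
a=np.radians(-14.5);ex=np.array([np.cos(a),np.sin(a)]);ey=np.array([-ex[1],ex[0]])
L=(W[...,:2]-tp[:2])@ex;Y=(W[...,:2]-tp[:2])@ey;Z=W[...,2]
k=(d>0)&(abs(L)<.09)&(abs(Y)<.035)&(Z>.085)&(Z<.16)
hsv=cv2.cvtColor(p,cv2.COLOR_RGB2HSV)
white=k&(hsv[...,1]<60)&(hsv[...,2]>130);brass=k&(hsv[...,0]>12)&(hsv[...,0]<30)&(hsv[...,1]>90)
for nm,m in(("white",white),("brass",brass)):
    for sg in(-1,1):
        q=m&(sg*L>.04);print(nm,sg,q.sum(),"L",np.percentile(L[q],[2,50,98]).round(4) if q.sum() else 0,"Y",np.percentile(Y[q],[2,50,98]).round(4)if q.sum() else 0,"Zmax",np.percentile(Z[q],97).round(4) if q.sum() else 0)
b=k&(hsv[...,0]>105)&(hsv[...,0]<130)&(hsv[...,1]>120);print("rib",b.sum(),L[b].min(),L[b].max(),np.median(Y[b]),np.median(Z[b]))
# reference: same side measurement on original valve A on mat
D=np.load("side0.npz");p,d=D['p'],D['d'];W=cloud("side",d);hsv=cv2.cvtColor(p,cv2.COLOR_RGB2HSV)
a=np.radians(8);ex=np.array([np.cos(a),np.sin(a)]);ey=np.array([-ex[1],ex[0]]);c=np.array([.5270,.1497])
L=(W[...,:2]-c)@ex;Y=(W[...,:2]-c)@ey;Z=W[...,2];k=(d>0)&(abs(L)<.09)&(abs(Y)<.035)&(Z>.012)&(Z<.08)
for nm,m in(("white",k&(hsv[...,1]<60)&(hsv[...,2]>130)),("brass",k&(hsv[...,0]>12)&(hsv[...,0]<30)&(hsv[...,1]>90))):
    for sg in(-1,1):
        q=m&(sg*L>.04);print("ref",nm,sg,q.sum(),"L",np.percentile(L[q],[2,50,98]).round(4) if q.sum() else 0,"Y",np.percentile(Y[q],[2,50,98]).round(4) if q.sum() else 0)
```

```text
white -1 158 L [-0.0749 -0.0604 -0.0474] Y [-0.0216  0.0031  0.0262] Zmax 0.1502
white 1 67 L [0.0479 0.0543 0.064 ] Y [-0.0198  0.0055  0.0248] Zmax 0.1508
brass -1 48 L [-0.0755 -0.0708 -0.0631] Y [-0.0063  0.0068  0.0149] Zmax 0.1366
brass 1 4 L [0.0675 0.071  0.0716] Y [0.002  0.0036 0.0076] Zmax 0.139
rib 22 -0.023634572257870964 -0.007613465959536427 0.0005962552903662165 0.14647533163648957
ref white -1 139 L [-0.0634 -0.058  -0.0496] Y [-0.0197  0.0047  0.0259]
ref white 1 113 L [0.0474 0.0532 0.0643] Y [-0.0218  0.0023  0.0255]
ref brass -1 61 L [-0.0754 -0.0705 -0.0639] Y [-0.0073  0.0047  0.0137]
ref brass 1 22 L [0.0655 0.0693 0.0728] Y [-0.0061  0.003   0.0106]
```

carry_out:
  offset:
    - [0, -0.3, -0.4]
    - [0, -0.3, -0.4]
    - [0.8, 0, 0]
    - [1, 0, 0]
    - [0.8, 0, 0]
  delta_rot:
    - [0, 0, 0]
    - [0, 0, 0]
    - [0, 0, 0]
    - [0, 0, 0]
    - [0, 0, 0]

```text
time: 39.75
tool_pos: [0.5208, -0.2425, 0.0754]
tcp_rot: [-1.02, 1.319, 1.021]
wrist_force: [-0.5, 0.3, -3.5]
width: 0.512
```

carry_out:
  offset:
    - [0.4, 0, 0]
    - [0.2, 0, 0]
    - [0, 0, 0]
    - [0, 0, 0]
    - [0, 0, 0]
  delta_rot:
    - [0, 0, 0]
    - [0, 0, 0]
    - [0, 0, 0]
    - [0, 0, 0]
    - [0, 0, 0]

```text
time: 40.17
tool_pos: [0.5216, -0.2426, 0.0712]
tcp_rot: [-1.021, 1.318, 1.02]
wrist_force: [0.0, 0.4, -2.8]
width: 0.508
```

Run:
```python
from h import *
plan([.5214,-.2425,.0242],-14.5)
```

```text
t 40.17 pos [ 0.5216 -0.2426  0.0712] q [-0.48  0.23  1.97  0.    0.95 -1.8 ] w 0.508 F [ 0.02  0.42 -2.77] M [-0.037  0.005  0.033]
turn deg [ 0.   -0.01  0.04] shift cm before turn [4.7  0.03 0.01] after turn [4.7  0.02 0.01]
```

carry_out:
  offset:
    - [0.3, 0, 0]
    - [0.4, 0, 0]
    - [0.4, 0, 0]
    - [0.4, 0, 0]
    - [0.3, 0, 0]
  delta_rot:
    - [0, 0, 0]
    - [0, 0, 0]
    - [0, 0, 0]
    - [0, 0, 0]
    - [0, 0, 0]

```text
time: 40.58
tool_pos: [0.5209, -0.2423, 0.052]
tcp_rot: [-1.02, 1.319, 1.021]
wrist_force: [-0.7, -1.2, -3.3]
width: 0.512
```

carry_out:
  offset:
    - [0.3, 0, 0]
    - [0.3, 0, 0]
    - [0.2, 0, 0]
    - [0.2, 0, 0]
    - [0.2, 0, 0]
  delta_rot:
    - [0, 0, 0]
    - [0, 0, 0]
    - [0, 0, 0]
    - [0, 0, 0]
    - [0, 0, 0]

```text
time: 41.0
tool_pos: [0.5213, -0.2425, 0.0407]
tcp_rot: [-1.021, 1.318, 1.021]
wrist_force: [0.6, 0.7, -2.9]
width: 0.511
```

Run:
```python
from h import *
plan([.5214,-.2425,.0242],-14.5)
```

```text
t 41.0 pos [ 0.5213 -0.2425  0.0407] q [-0.48  0.27  1.98 -0.    0.89 -1.8 ] w 0.511 F [ 0.55  0.68 -2.94] M [-0.016 -0.024 -0.014]
turn deg [ 0.   -0.    0.01] shift cm before turn [ 1.65 -0.01  0.01] after turn [ 1.65 -0.01  0.01]
```

No side contact on entry. I'll go down the rest slowly.

carry_out:
  offset:
    - [0.2, 0, 0]
    - [0.2, 0, 0]
    - [0.2, 0, 0]
    - [0.2, 0, 0]
    - [0.2, 0, 0]
  delta_rot:
    - [0, 0, 0]
    - [0, 0, 0]
    - [0, 0, 0]
    - [0, 0, 0]
    - [0, 0, 0]

```text
time: 41.42
tool_pos: [0.5213, -0.2425, 0.0307]
tcp_rot: [-1.021, 1.318, 1.021]
wrist_force: [-0.4, 0.2, -3.8]
width: 0.51
```

carry_out:
  offset:
    - [0.15, 0, 0]
    - [0.15, 0, 0]
    - [0.1, 0, 0]
    - [0.1, 0, 0]
    - [0, 0, 0]
  delta_rot:
    - [0, 0, 0]
    - [0, 0, 0]
    - [0, 0, 0]
    - [0, 0, 0]
    - [0, 0, 0]

```text
time: 41.83
tool_pos: [0.5211, -0.2425, 0.0256]
tcp_rot: [-1.021, 1.318, 1.021]
wrist_force: [-0.9, -0.8, -2.9]
width: 0.506
```

Run:
```python
from h import *
plan([.5214,-.2425,.0242],-14.5)
```

```text
t 41.83 pos [ 0.5211 -0.2425  0.0256] q [-0.48  0.29  1.99  0.    0.86 -1.8 ] w 0.506 F [-0.91 -0.78 -2.86] M [ 0.04   0.017 -0.03 ]
turn deg [-0.    0.   -0.02] shift cm before turn [ 0.14 -0.03  0.  ] after turn [ 0.14 -0.03  0.  ]
```

carry_out:
  offset:
    - [0.05, 0, 0]
    - [0.05, 0, 0]
    - [0.05, 0, 0]
    - [0, 0, 0]
    - [0, 0, 0]
  delta_rot:
    - [0, 0, 0]
    - [0, 0, 0]
    - [0, 0, 0]
    - [0, 0, 0]
    - [0, 0, 0]

```text
time: 42.25
tool_pos: [0.5212, -0.2425, 0.0243]
tcp_rot: [-1.021, 1.318, 1.021]
wrist_force: [0.2, 0.3, -3.1]
width: 0.505
```

carry_out:
  offset:
    - [0.05, 0, 0]
    - [0.05, 0, 0]
    - [0, 0, 0]
    - [0, 0, 0]
    - [0, 0, 0]
  delta_rot:
    - [0, 0, 0]
    - [0, 0, 0]
    - [0, 0, 0]
    - [0, 0, 0]
    - [0, 0, 0]

```text
time: 42.67
tool_pos: [0.5213, -0.2426, 0.0237]
tcp_rot: [-1.021, 1.318, 1.021]
wrist_force: [-2.5, 1.5, 3.0]
width: 0.509
```

carry_out:
  offset:
    - [0.05, 0, 0]
    - [0, 0, 0]
    - [0, 0, 0]
    - [0, 0, 0]
    - [0, 0, 0]
  delta_rot:
    - [0, 0, 0]
    - [0, 0, 0]
    - [0, 0, 0]
    - [0, 0, 0]
    - [0, 0, 0]

```text
time: 43.08
tool_pos: [0.5213, -0.2426, 0.0232]
tcp_rot: [-1.021, 1.318, 1.021]
wrist_force: [-3.0, 1.9, 5.6]
width: 0.509
```

Run:
```python
from h import *
j5("seat",6);plan([.5214,-.2425,.0242],-14.5)
```

```text
seat t 43.38 J5 [-1116, -1116, -1116, -1116, -1116, -1116] mean -1115.8 tilt 0.009 Fz 5.6
t 43.38 pos [ 0.5213 -0.2425  0.0232] q [-0.48  0.29  1.99 -0.    0.86 -1.8 ] w 0.506 F [-3.03  1.41  5.69] M [0.241 0.494 0.068]
turn deg [-0.   -0.    0.01] shift cm before turn [-0.1  -0.01  0.01] after turn [-0.1  -0.01  0.01]
```

A light push of about 9 N net shows contact, with a small lateral load of about 3 N. I'll release and check the seating by camera.

carry_out:
  offset:
    - [0, 0, 0]
    - [0, 0, 0]
    - [0, 0, 0]
    - [0, 0, 0]
    - [0, 0, 0]
  delta_rot:
    - [0, 0, 0]
    - [0, 0, 0]
    - [0, 0, 0]
    - [0, 0, 0]
    - [0, 0, 0]
  fingers: 0.75

```text
time: 43.8
tool_pos: [0.5213, -0.2426, 0.0226]
tcp_rot: [-1.021, 1.318, 1.021]
wrist_force: [0.5, 0.0, 0.2]
width: 0.875
```

carry_out:
  offset:
    - [-0.5, 0, 0]
    - [-1.5, 0, 0]
    - [-2.5, 0, 0]
    - [-3, 0, 0]
    - [-3, 0, 0]
  delta_rot:
    - [0, 0, 0]
    - [0, 0, 0]
    - [0, 0, 0]
    - [0, 0, 0]
    - [0, 0, 0]

```text
time: 44.22
tool_pos: [0.5206, -0.2422, 0.1285]
tcp_rot: [-1.02, 1.319, 1.022]
wrist_force: [-0.1, 0.2, -0.5]
width: 0.877
```

carry_out:
  offset:
    - [-2, 2.5, -1]
    - [-1, 3, -1.5]
    - [0, 3, -2]
    - [0, 2.5, -2]
    - [0, 0, 0]
  delta_rot:
    - [0, 0, 0]
    - [0, 0, 0]
    - [0, 0, 0]
    - [0, 0, 0]
    - [0, 0, 0]

```text
time: 44.63
tool_pos: [0.3942, -0.2789, 0.1581]
tcp_rot: [-1.019, 1.322, 1.02]
wrist_force: [0.5, -0.3, -0.3]
width: 0.874
```

```bash
cat > chk.py <<'E'
from h import *
import sys
k0=sys.argv[1];D={n:read_camera(n) for n in C};s=read_state();print("t",round(s['time'],2),"pos",s['tool_pos'].round(3))
a=np.radians(-14.5);ex=np.array([np.cos(a),np.sin(a)]);ey=np.array([-ex[1],ex[0]])
for n in C:
    p,d=D[n];W=cloud(n,d);L=(W[...,:2]-[.5214,-.2425])@ex;Y=(W[...,:2]-[.5214,-.2425])@ey;Z=W[...,2];hsv=cv2.cvtColor(p,cv2.COLOR_RGB2HSV)
    k=(d>0)&(abs(L)<.095)&(abs(Y)<.022)
    for nm,lo,hi in(("collar-",-.06,-.05),("block-",-.04,-.028),("block+",.028,.04),("collar+",.05,.06)):
        q=k&(L>lo)&(L<hi)&(abs(Y)<.018)&(Z>.03)&(hsv[...,0]!=-1);print(n,nm,q.sum(),"z",np.percentile(Z[q],[50,90]).round(4) if q.sum() else 0,end="; ")
    b=k&(hsv[...,0]>105)&(hsv[...,0]<130)&(hsv[...,1]>120);br=k&(Z>.03)&(hsv[...,0]>12)&(hsv[...,0]<30)&(hsv[...,1]>90)
    print("\n  rib L,Y,Z",b.sum(),L[b].mean().round(4),Y[b].mean().round(4),np.median(Z[b]).round(4),"brass L",[np.percentile(L[br&(g*L>.05)],[5,95]).round(4).tolist() if (br&(g*L>.05)).sum() else None for g in(-1,1)])
a=cv2.resize(D["top"][0][180:290,280:390,::-1],(400,400),interpolation=2);b=cv2.resize(D["side"][0][110:210,270:370,::-1],(400,400),interpolation=2)
cv2.imwrite(f"pics/chk{k0}.png",np.hstack([a,b]));cv2.imwrite(f"pics/full{k0}.png",np.vstack([D["top"][0],D["side"][0]])[::1,::1,::-1][:, :])
E
python3 chk.py 1
```

```text
t 44.73 pos [ 0.398 -0.278  0.158]
side collar- 36 z [0.0693 0.0727]; side block- 48 z [0.0664 0.0692]; side block+ 45 z [0.0664 0.0681]; side collar+ 32 z [0.0696 0.0716]; 
  rib L,Y,Z 54 -0.0016 0.0003 0.0685 brass L [[-0.0753, -0.0637], [0.0711, 0.0719]]
top collar- 62 z [0.0703 0.0737]; top block- 73 z [0.0676 0.0701]; top block+ 73 z [0.0674 0.0705]; top collar+ 64 z [0.07   0.0727]; 
  rib L,Y,Z 87 -0.0009 -0.0004 0.0683 brass L [[-0.0741, -0.0637], [0.0655, 0.0721]]
```

View pics/chk1.png

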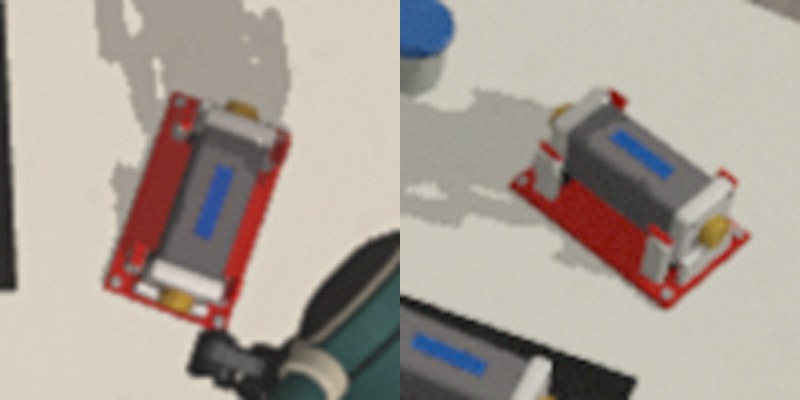

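Both collar tops stand at 0.070 m (0.020 m seat + 0.050 m collar) and the valve is level between the cheeks, so it is fully seated. One last look at the whole scene before I hand in.

Run:
```python
from h import *
for n in C:
    p,d=read_camera(n)
    for c,a,m in sorted(blobs(p,(105,120,40),(130,255,255),BOX[n]),key=lambda b:b[0][0]):print(n,c.round(1),a,np.median(cloud(n,d)[m],0).round(4))
    cv2.imwrite(f"pics/{n}9.png",p[:,:,::-1])
s=read_state();print(s['time'],s['wrist_force'].round(2),abs(s['joint_vel']).max())
```

```text
side [269.8 231.3] 78 [0.5316 0.0573 0.0521]
side [281.7 198.1] 68 [ 0.5561 -0.0417  0.052 ]
top [217.1 218.2] 94 [0.5339 0.0564 0.0528]
top [257.8 213.1] 90 [ 0.5573 -0.0426  0.0529]
44.8333 [ 0.1   1.14 -0.36] 0.015089222534383944
```

View pics/side9.png

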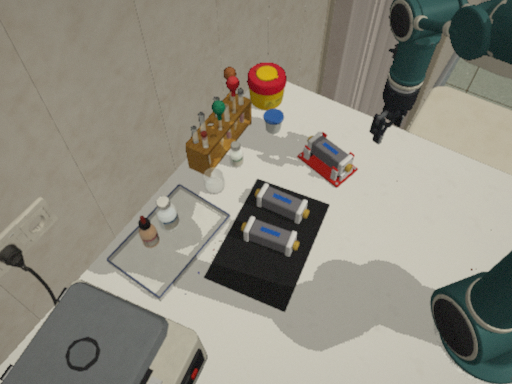

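The picture shows the bad valve in the cradle at (330,153). The other two lie rib-up on the mat at (270,236) and (282,203), and the jar, bottle and cup are where they were.

```bash
python3 -c "
from workcell import *
print(finish_job())"
```

```text
the job is handed in; nothing more can be done
None
```

The loose-ball valve is seated in the red cradle, and I handed the job in at about 45 s. It was the leftmost of the three, at y ≈ +0.15 m.

- **Finding it:** I lifted each valve and rocked it to ±4° and ±12°. In a good valve the wrist-joint torque scales with the sine of the tilt; a loose ball should add about 135 mN·m on top. The excess was 123 mN·m for the leftmost valve, 18 for the middle one and 9 for the rightmost. The direct wrist-moment reading for the leftmost valve was too noisy to use, so the verdict rests on the joint torque.
- **Seating:** Net push was about 9 N. After release, both cameras put both collar tops at about 0.070 m, as expected for fully down on both saddles. The valve is level, rib up and centred within about 1.5 mm.
- **The rest:** The other two valves lie rib-up on the mat in their original places. In the last picture the jar, bottle and cup look unmoved, and the arm is clear of everything.

**Blemishes:**
- Putting the leftmost valve back on the mat after its test caused a brief 33 N contact spike, because I lowered it too fast. I lowered it more slowly after that and saw no more spikes.
- About 3 N of sideways load showed while pressing it into the cradle, and it went away on release.

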